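# Load a kaleidoscope kit and tip it into the tote's corner

### The job

Put the steel collar, the brass eyepiece and the blue glass teardrop into the white tote beside the clear disc already in it, lowering the glass in rather than dropping it. Then, with the tote standing flat and loaded, lift it by its orange handle so that it tips about 30 degrees, or a little more if a part hangs up, down towards its blue corner and all four parts slide together into that corner; finish while still holding it tilted by the handle, parts at rest in the corner. Leave the press, its red button and everything else on the bench alone.

Things in the scene. Friction and masses are not known exactly. Their poses are not given: they have to be found in the camera images.
- tote: White open square tote, 170 x 170 mm outside, 45 mm high, walls 4 mm, floor 5 mm, about 0.3 kg, loose on the bench. Slippery inside (parts slide from 10 to 20 degrees of tilt; one that hangs up frees at up to 36) and walls too slick to grip. Origin: centre of underside; x, y along the walls, z up. Blue corner: (-x,-y); orange handle: out from the (+x,+y) corner.
- tote_corner (a point): The inside bottom point of the blue corner of the tote: 81 mm towards -x and 81 mm towards -y from the tote's origin, 5 mm up. The outer bottom corner, on which the tote can pivot on the bench, lies at (-85, -85, 0) mm from the tote's origin.
- tote_handle (a point): Grip point of the tote's orange handle: an upright flat paddle, 10 mm thick, 42 mm long along the tote's diagonal (outwards from the (+x,+y) corner), its faces upright and parallel to that diagonal; its underside is 8 mm and its top 64 mm above the tote's underside. This point lies mid-thickness, 143 mm from the tote's centre along the diagonal, 45 mm above the tote's underside (19 mm below the paddle's top). It is as grippy as ordinary plastic.
- collar: Steel collar: plain ring, 44 mm outside diameter, 37 mm bore, 18 mm tall, about 60 g, lying flat with its axis upright on the bench. Origin: centre of the underside.
- eyepiece: Brass eyepiece: solid turned piece standing upright, 34 mm diameter for its lower 14 mm, then a 25 mm diameter top; 24 mm tall in all, about 60 g. Origin: centre of the underside.
- teardrop: Blue glass teardrop lying flat, 14 mm thick, about 25 g: a round lobe of 24 mm diameter centred on the origin, tapering along its +x to a blunt tip 27 mm from the origin. Origin: underside, at the lobe's centre.
- disc_in: Clear acrylic end disc, 36 mm diameter, 5 mm thick, 12 g, already lying loose inside the tote. Origin: centre of the underside.
- disc_spare: A second clear acrylic disc, 36 mm diameter, 5 mm thick, lying on the bench near the kit; it is not wanted, leave it where it is. Origin: centre of the underside.
- tube: Polished brass tube, 36 mm outside diameter, 180 mm long, lying in the wooden cradle beyond the tote; leave alone. Origin: its middle; y along the tube.
- cradle: Fixed wooden cradle, 64 x 120 mm, 34 mm high, under the brass tube. Origin: centre of the underside.
- bead_jar: Amber glass jar with steel lid, 60 mm diameter, 75 mm tall; leave alone. Origin: centre of the underside.
- glue: White plastic bottle with orange cap, 44 mm diameter, 110 mm tall; leave alone. Origin: centre of the underside.
- driver: Green-handled screwdriver, 170 mm long, lying on the bench; leave alone. Its x axis runs along it.
- press_button (a joint): Red start button (28 mm across) of the hot-press jig, a fixed 290 mm high machine with two steel columns standing at the back right of the bench, some 0.9 m from the robot, beyond the kit; the button sits on a low box at its front. 0 up, 0.006 m fully pressed. It must not be pressed. (At the back left stands a fixed grey drawer cabinet, 220 mm high, also to be left alone.)

How it is judged:
By the outcome, as a careful person would: the job done as asked, in the order asked, and still so for the second after the job is handed in, while the arm keeps its last pose, push and grip.
It also fails if it takes over 72 s, if anything falls off the work surface, if the arm or the gripper's body presses on something with over 40 N, if the wrist force passes 120 N, or if a joint passes its speed limit or range.

### The arm

A 6-joint arm with a two-finger parallel gripper is mounted at the origin on the work surface. World frame = base frame: x ahead of the robot, y to its left, z up, the work surface at z = 0. Lengths are in mm, angles in rad, forces in N, time in s.
With the tool pointing down it reaches from about 300 to 775 mm from the base axis. Payload 14.6 kg.
Tool frame: the origin (TCP) lies on the centre line of the jaws, within the pads' length; the fingertips stand 19 mm ahead of it and the grasp point (between the pads) is the TCP (bot.tip_reach is the distance from the TCP to the fingertips, in mm); y points along the fingers, x is the direction in which the jaws open and shut, and the axes are right-handed (so a half turn about y gives the same grasp; the last joint's range is limited). The gripper opens to 85 mm and grips with 20 to 120 N. Pads are 22 mm wide; open, the fingers measure 114 mm over their backs; the gripper's body (76 mm by 85 mm) begins 54 mm behind the grasp point. The pads swing forward as they close: fully open they stand 13 mm farther back than shut.
Start: joints at [-1.169, 0.3, 1.521, -0, 1.321, -0.067], TCP at [248.491, -490.655, 250.281] pointing down, gripper open.
Joint ranges: [-3.03, 3.03], [-0.79, 2.21], [0.23, 2.52], [-1.04, 4.18], [0, 3.07], [-2.55, 2.55]. Speed limits (rad/s): [2.22, 2.22, 2.57, 3.14, 3.14, 3.14].

### API

Orientations are given as a unit quaternion [w, x, y, z].
In Python, from rig import bot gives the robot as it stands. Calls block until the motion is done:
- bot.move_to(position, orientation): joint-space move of the TCP to a pose.
- bot.servo_line(position, attitude=None, speed=150, until_force=None): straight line of the TCP; attitude=None keeps the orientation; speed is the mean speed in mm/s. With until_force (N) it stops when the force on the tool has changed by that much, and returns True; else False.
- bot.move_joints(angles): joint-space move.
- bot.move_gripper(opening, grip_force=None): finger opening in mm; grip_force is the grip in N (None keeps the last); returns when the fingers have stopped.
- bot.dwell(seconds).
- bot.ik(position, orientation): joint angles nearest the present ones, or None.
- bot.read_state(): the state.
- bot.read_camera(name): name is "scene" or "top" or "wrist"; returns a dict with "image" (480x640x3 uint8, blue, green, red), "depth" (480x640 float32, mm along the optical axis (not along the pixel's ray), 0 where there is no reading), "fovy" (degrees; the focal length in pixels is half the picture's height over the tangent of half this angle, whatever the lens; pixels are square), "cx", "cy" (the principal point, pixels), "eye" and "attitude" of the camera in the world; the wrist camera has in their place "mount" (4x4, takes a point from camera to tool coordinates, whose origin is the TCP and whose axes are the tool frame's). Camera axes: x right, y down, z forward; pixel columns grow to the right and rows downward; lengths in mm; the calibration is good to about 2 mm. A picture is of the moment at which its call begins: read the wrist's pose just before it.
A pose or a line that the arm cannot do raises bot.MotionError and nothing moves.
- bot.finish_job(): hands the job in, once; it reports no verdict.
The state is a dict: "clock": time; "joint_positions": joint angles; "qvel": joint speeds; "effort": joint torques, N m; "ee_pos": TCP position; "tool_rot": TCP orientation; "ft_force": force on the tool from outside, world axes, zero at the start; "moment": the same for the moment, N m; "grip_width": finger opening in mm.
Only numpy, scipy, OpenCV 4.12 (cv2) and the standard library are available. Lean on these libraries where they do the work, as an engineer would, in place of code of your own. Each camera call takes 0.05 s, during which the arm holds its last target.

## Working session

There is one attempt and no reset: what is moved stays moved. The work goes in short steps, each a Python script; the robot and the scene stay as the last script left them, time stands still between calls to the robot, and variables do not carry over. Pictures are saved under pics/ and viewed, and the job is handed in when it is done.

```bash
ls; mkdir -p pics
python3 - <<'E'
from rig import bot
import cv2,numpy as np,pickle
s=bot.read_state();print(s)
for n in("scene","top","wrist"):
    c=bot.read_camera(n)
    cv2.imwrite(f"pics/{n}0.png",c["image"]);pickle.dump((bot.read_state(),c),open(f"{n}0.pkl","wb"))
    print(n,{k:v for k,v in c.items() if k not in("image","depth")},(c["depth"]>0).mean())
E
```

```text
pics
{'clock': 0.0, 'joint_positions': array([-1.16858209e+00,  3.00474985e-01,  1.52160524e+00,  4.73609356e-06,
        1.32068051e+00, -6.65852990e-02]), 'qvel': array([ 4.04665848e-04,  5.20243872e-05,  5.48061472e-04, -8.04753070e-04,
        9.14548138e-04,  2.47297736e-03]), 'effort': array([ 4.29577094e-04, -5.43497086e+01, -3.61799848e+01, -8.78034780e-05,
        3.98317599e-03,  3.23563052e-05]), 'ee_pos': array([ 248.41946734, -490.45940092,  249.70894638]), 'tool_rot': array([ 0.60269671, -0.60221578,  0.37053341, -0.3698619 ]), 'ft_force': array([ 0.00975438,  0.37065478, -0.75984107]), 'moment': array([ 0.04628439, -0.01933223,  0.00679453]), 'grip_width': 85.24909144713303}
scene {'fovy': 49.27536404975631, 'cx': 314.0485696736245, 'cy': 236.9337509484988, 'eye': array([1293.53706696,  844.81941027,  844.13608686]), 'attitude': array([-0.16327283,  0.3320789 ,  0.83196077, -0.41340882])} 0.996005859375
top {'fovy': 42.00017815862629, 'cx': 321.46350506954883, 'cy': 249.01591576434237, 'eye': array([ 401.22784341,   51.12377489, 1495.37906552]), 'attitude': array([-0.04327471,  0.70688422, -0.7046095 ,  0.04435592])} 0.9957779947916666
wrist {'fovy': 63.20950835903333, 'cx': 320.38759342180896, 'cy': 240.89818889126332, 'mount': array([[ 9.99999877e-01,  4.87987512e-04, -8.91948794e-05,
        -4.36021797e-01],
       [ 2.29561686e-04, -2.95825101e-01,  9.55242093e-01,
        -1.22510395e+02],
       [ 4.39760128e-04, -9.55241996e-01, -2.95825176e-01,
         7.50720940e+01],
       [ 0.00000000e+00,  0.00000000e+00,  0.00000000e+00,
         1.00000000e+00]])} 0.996142578125
```

View pics/top0.png

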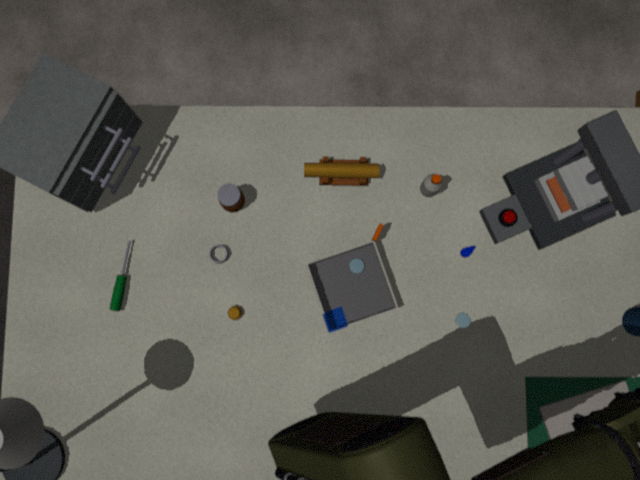

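View pics/scene0.png

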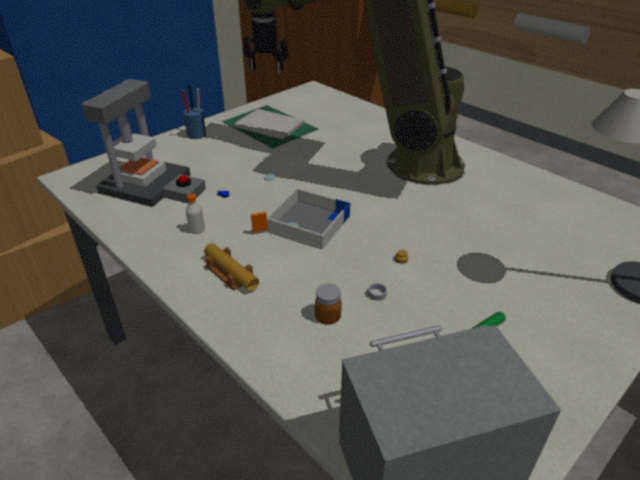

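View pics/wrist0.png

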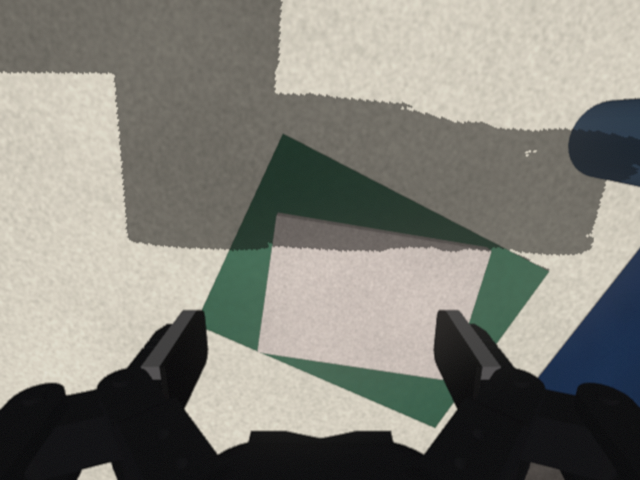

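The top view shows the collar at (220,253), the eyepiece at (235,312), the teardrop at (467,252) and the tote around (355,285). The tote's handle is at (378,232) and its blue corner at (335,320). In the scene view I see the same parts at (376,291), (401,257), (223,193) and (310,217).

```bash
cat > h.py <<'E'
import numpy as np,cv2,pickle
from scipy.spatial.transform import Rotation as R
def rot(q): return R.from_quat([q[1],q[2],q[3],q[0]]).as_matrix()
def quat(M):
    q=R.from_matrix(M).as_quat(); return [q[3],q[0],q[1],q[2]]
def cam_pose(s,c):
    if "mount" in c:
        T=np.eye(4);T[:3,:3]=rot(s["tool_rot"]);T[:3,3]=s["ee_pos"]
        M=T@c["mount"]; return M[:3,3],M[:3,:3]
    return np.array(c["eye"]),rot(c["attitude"])
def ray(s,c,uv):
    e,M=cam_pose(s,c); f=240/np.tan(np.radians(c["fovy"])/2)
    d=M@np.array([(uv[0]-c["cx"])/f,(uv[1]-c["cy"])/f,1]); return e,d
def plane(s,c,uv,z):
    e,d=ray(s,c,uv); return e+d*(z-e[2])/d[2]
def tri(r1,r2):
    e1,d1=r1;e2,d2=r2
    d1=d1/np.linalg.norm(d1);d2=d2/np.linalg.norm(d2)
    t=np.linalg.lstsq(np.c_[d1,-d2],e2-e1,rcond=None)[0]
    a=e1+t[0]*d1;b=e2+t[1]*d2
    return (a+b)/2,np.linalg.norm(a-b)
def dpt(s,c,uv):
    u,v=int(round(uv[0])),int(round(uv[1]));e,d=ray(s,c,uv)
    return e+d*c["depth"][v,u]
def blobs(img,lo,hi,roi=None,amin=15):
    m=cv2.inRange(cv2.cvtColor(img,cv2.COLOR_BGR2HSV),lo,hi)
    if roi: k=np.zeros_like(m);k[roi[1]:roi[3],roi[0]:roi[2]]=1;m*=k
    n,l,st,ce=cv2.connectedComponentsWithStats(m)
    return [(ce[i].round(1),st[i].tolist()) for i in range(1,n) if st[i][4]>=amin],m
E
python3 - <<'E'
from h import *
from rig import bot
print(bot.tip_reach)
for n in("top","scene"):
    s,c=pickle.load(open(n+"0.pkl","rb"));im=c["image"]
    for nm,lo,hi in(("blue",(110,180,60),(130,255,255)),("orange",(3,180,120),(14,255,255)),("brass",(15,140,60),(28,255,255))):
        b,_=blobs(im,lo,hi)
        print(n,nm)
        for x in b: print("  ",x, plane(s,c,x[0],0).round(0), dpt(s,c,x[0]).round(0))
s,c=pickle.load(open("top0.pkl","rb"));im=c["image"]
cv2.imwrite("pics/topz.png",cv2.resize(im[170:350,190:510],None,fx=2.5,fy=2.5,interpolation=cv2.INTER_CUBIC))
s,c=pickle.load(open("scene0.pkl","rb"));im=c["image"]
cv2.imwrite("pics/scz.png",cv2.resize(im[150:320,200:430],None,fx=3.4,fy=3.4,interpolation=cv2.INTER_CUBIC))
s=bot.read_state();print(rot(s["tool_rot"]).round(3))
E
```

```text
19.0
top blue
   (array([466.8, 251.1]), [461, 247, 14, 9, 80]) [ 584. -301.    0.] [ 582. -298.   15.]
   (array([339. , 325.3]), [336, 321, 8, 8, 25]) [405.   7.   0.] [405.   7.   6.]
top orange
   (array([436. , 178.2]), [432, 175, 9, 8, 53]) [ 763. -230.    0.] [ 736. -209.  111.]
   (array([377.6, 231.6]), [373, 224, 10, 16, 55]) [631. -87.   0.] [622. -81.  58.]
top brass
   (array([342.1, 169.9]), [305, 161, 75, 20, 1082]) [783.  -1.   0.] [771.   1.  46.]
   (array([234.2, 312.6]), [228, 306, 13, 13, 122]) [434. 256.   0.] [434. 252.  30.]
scene blue
   (array([223.2, 193.6]), [218, 191, 10, 6, 40]) [ 581. -308.    0.] [ 591. -290.   13.]
   (array([339.7, 205.9]), [336, 201, 9, 10, 29]) [376. -20.   0.] [407.   9.  29.]
scene orange
   (array([190.9, 196. ]), [187, 194, 8, 5, 27]) [ 658. -363.    0.] [ 739. -210.  107.]
scene brass
   (array([459. ,   6.1]), [434, 0, 45, 19, 433]) [-1797. -1086.     0.] [-664. -378.  310.]
   (array([ 23.2, 167.9]), [0, 57, 68, 196, 4390]) [ 958. -882.    0.] [  909. -1138.  -125.]
   (array([ 38.8, 277.4]), [0, 234, 90, 94, 3199]) [1126. -307.    0.] [ 1011. -1098.  -580.]
   (array([231.6, 266.8]), [205, 244, 53, 47, 863]) [764. -16.  -0.] [790.  26.  41.]
   (array([401.5, 256.5]), [396, 251, 12, 12, 110]) [427. 249.   0.] [447. 263.  19.]
   (array([ 67. , 296.8]), [63, 294, 10, 6, 20]) [1104. -193.    0.] [  942. -1085.  -726.]
   (array([331.8, 310.8]), [321, 302, 19, 21, 84]) [691. 263.   0.] [723. 294.  45.]
   (array([337.1, 314.7]), [334, 312, 6, 7, 15]) [691. 280.   0.] [710. 298.  27.]
[[ 0.452 -0.     0.892]
 [-0.892  0.001  0.452]
 [-0.001 -1.     0.   ]]
```

View pics/topz.png

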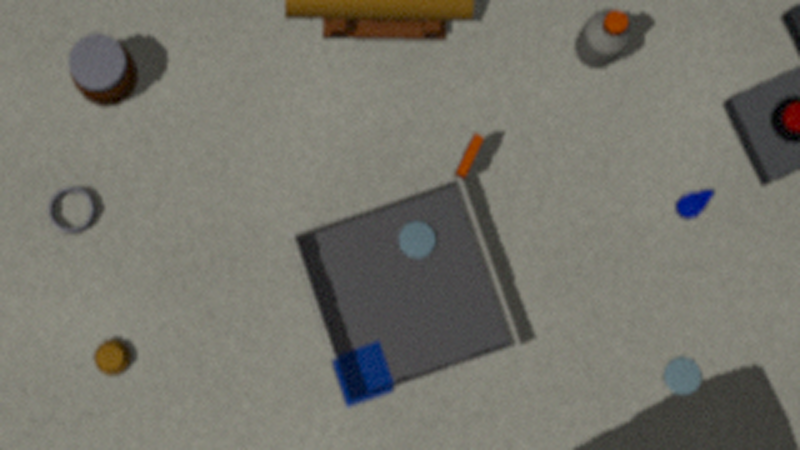

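View pics/scz.png

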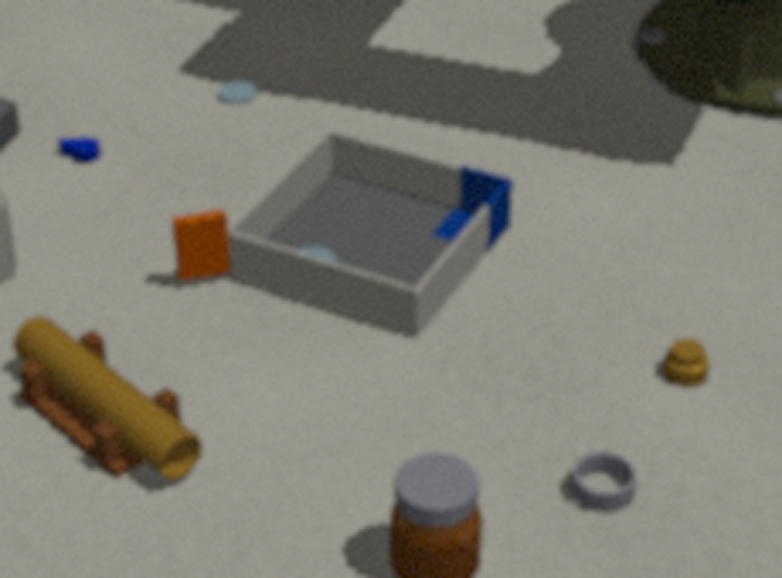

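```bash
cat >> h.py <<'E'
def down(yaw):
    c,s=np.cos(yaw),np.sin(yaw)
    return quat(np.array([[c,0,-s],[s,0,c],[0,-1,0]],float))
def shot(bot,name,save):
    s=bot.read_state();c=bot.read_camera(name)
    pickle.dump((s,c),open(save+".pkl","wb"));cv2.imwrite(f"pics/{save}.png",c["image"]);return s,c
E
python3 - <<'E'
from h import *
from rig import bot
t=pickle.load(open("top0.pkl","rb"));w=pickle.load(open("scene0.pkl","rb"))
for n,a,b in(("tear",(466.8,251.1),(223.2,193.6)),("eye",(234.2,312.6),(401.5,256.5)),("collar",(220,253.4),(377,291)),("disc_in",(356.5,265.5),(293.5,225)),("handle",(377.6,231.6),(259.5,222))):
    print(n,[x.round(1) if hasattr(x,'round') else x for x in tri(ray(*t,a),ray(*w,b))])
b,m=blobs(t[1]["image"],(110,150,40),(130,255,255),(440,230,490,270))
p=np.array([plane(*t,(u,v),7)[:2] for v,u in np.argwhere(m)]);
_,_,vt=np.linalg.svd(p-p.mean(0));print("tear",p.mean(0),np.degrees(np.arctan2(vt[0,1],vt[0,0])))
yaw=np.radians(35)
print(bot.ik([565,-288,220],down(yaw)))
bot.move_to([565,-288,220],down(yaw))
s,c=shot(bot,"wrist","w1");print(s["clock"],s["ee_pos"],s["ft_force"])
E
```

```text
tear [array([ 583.8, -300.7,    4.4]), np.float64(1.7)]
eye [array([434.6, 254.9,   7.7]), np.float64(0.9)]
collar [array([574.6, 293.4,   6. ]), np.float64(2.6)]
disc_in [array([545.4, -33.1,  10.4]), np.float64(4.3)]
handle [array([623.3, -81.5,  34. ]), np.float64(5.4)]
tear [ 582.79662454 -299.66834066] -59.22110818768055
[-0.52915036  0.51206194  1.29659561  0.          1.3329351  -1.1400156 ]
1.5583 [ 564.48149193 -288.81902717  220.15184919] [-0.01658014 -0.05927344 -0.46758617]
```

View pics/w1.png

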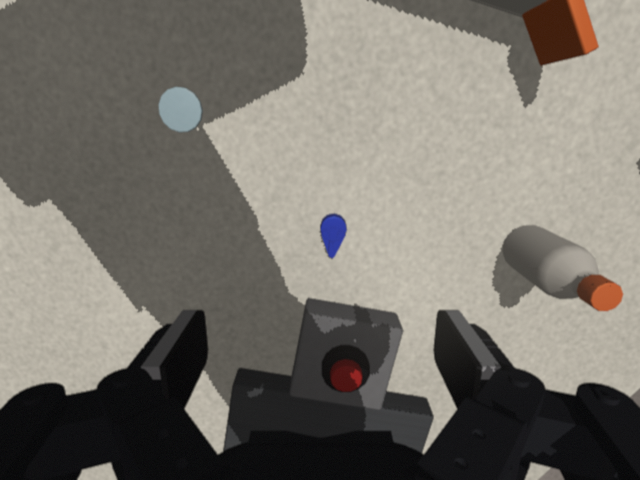

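The wrist image shows the teardrop at about (333,232) with its tip pointing down, the red button at (345,375) and the bottle at (550,260). I'll measure the teardrop from this place and from a second, lower one.

```bash
cat >> h.py <<'E'
def tear(s,c,z):
    b,m=blobs(c["image"],(105,120,50),(130,255,255))
    n,l,st,ce=cv2.connectedComponentsWithStats(m); i=1+np.argmax(st[1:,4])
    k=(l==i).astype(np.uint8); dt=cv2.distanceTransform(k,cv2.DIST_L2,5)
    v,u=np.unravel_index(dt.argmax(),dt.shape)
    cn=max(cv2.findContours(k,cv2.RETR_EXTERNAL,cv2.CHAIN_APPROX_NONE)[0],key=len)[:,0]
    P=np.array([plane(s,c,p,z)[:2] for p in cn]); L=plane(s,c,(u,v),z)[:2]
    tip=P[np.argmax(np.linalg.norm(P-L,axis=1))]
    return ce[i],(u,v),L,tip,np.degrees(np.arctan2(*(tip-L)[::-1])),np.linalg.norm(tip-L)
E
python3 - <<'E'
from h import *
from rig import bot
a=pickle.load(open("w1.pkl","rb"));A=tear(*a,7);print(A)
bot.servo_line([585,-297,120],down(np.radians(35)),speed=200)
b=shot(bot,"wrist","w2");B=tear(*b,7);print(B,b[0]["clock"])
print(tri(ray(*a,A[0]),ray(*b,B[0])))
for x in A[1],:print(tri(ray(*a,A[1]),ray(*b,B[1])))
E
```

```text
(array([332.61788618, 232.87262873]), (np.int64(333), np.int64(228)), array([ 582.39284673, -295.56505441]), array([ 596.79208657, -318.94183686]), np.float64(-58.36845544798765), np.float64(27.455638139463677))
(array([318.50697674, 246.72425249]), (np.int64(319), np.int64(240)), array([ 582.40071587, -295.49873014]), array([ 595.9660856 , -319.49744659]), np.float64(-60.522522699989985), np.float64(27.567329343581623)) 2.2667
(array([ 584.99036506, -299.74940476,    5.57009608]), np.float64(0.02779777918595419))
(array([ 582.63397994, -295.83737234,    5.66999918]), np.float64(0.005076623692028931))
```

View pics/w2.png

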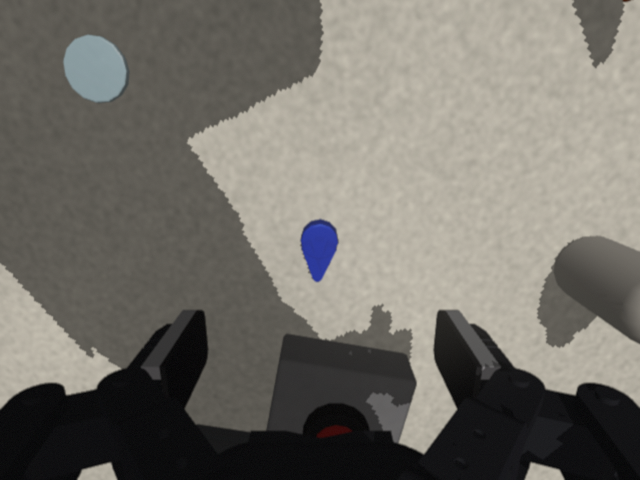

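The second view has the lobe at (319,240), the tip at (318,280) and the button box at (345,370). Both views agree on the position. Before descending I'll check where the fingertips really are, using the wrist depth.

Run:
```python
from h import *
from rig import bot
def tips():
    s=bot.read_state();c=bot.read_camera("wrist");d=c["depth"];f=240/np.tan(np.radians(c["fovy"])/2)
    v,u=np.nonzero((d>40)&(d<220));z=d[v,u]
    P=np.c_[(u-c["cx"])/f*z,(v-c["cy"])/f*z,z,np.ones(len(z))]@c["mount"].T
    for sg in(-1,1):
        q=P[(P[:,0]*sg>3)&(P[:,2]<40)]
        k=q[:,1]>np.percentile(q[:,1],99.5)-1
        print(s["grip_width"],sg,"y max",q[:,1].max().round(1),q[k].mean(0).round(1))
tips();bot.move_gripper(44,25);tips();print(bot.read_state()["clock"])
```

```text
84.97927854582849 -1 y max 7.2 [-43.4   4.6   2.3   1. ]
84.97927854582849 1 y max 86.2 [165.2  82.9   1.8   1. ]
44.2242585589517 -1 y max 18.9 [-23.4  14.2   4.1   1. ]
44.2242585589517 1 y max 85.9 [164.6  82.4   0.4   1. ]
2.9
```

Run:
```python
from h import *
from rig import bot
y=np.radians(30.5);q=down(y)
bot.servo_line([582.4,-295.8,90],q,speed=200)
hit=bot.servo_line([582.4,-295.8,21],speed=80,until_force=10);print(hit,bot.read_state()["ee_pos"])
bot.move_gripper(18,25);s=bot.read_state();print(s["grip_width"],s["clock"],s["ft_force"])
bot.servo_line([582.4,-295.8,60],speed=100)
bot.servo_line([530,-200,230],speed=300);
bot.move_to([490,-40,250],down(np.radians(-20)))
s,c=shot(bot,"wrist","w3");print(s["grip_width"],s["clock"],s["ft_force"])
```

```text
False [ 582.67848515 -295.93722607   21.55166115]
22.764172548136216 4.5167 [-1.21053454  0.76533139  6.15399163]
22.610762008303467 6.95 [-0.40880266  0.63247908 -0.13939621]
```

View pics/w3.png

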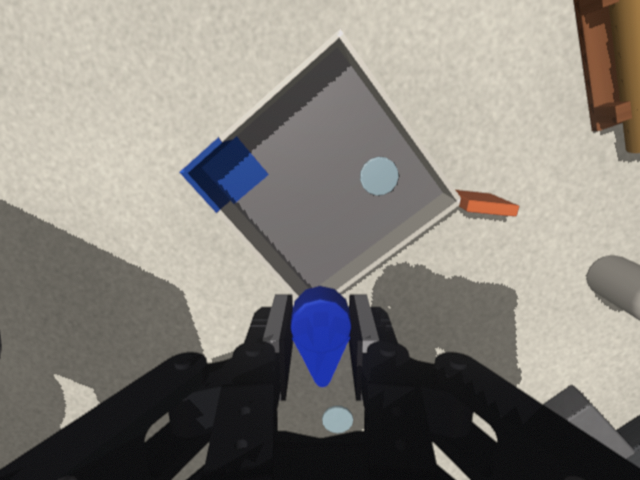

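The teardrop is held squarely at (322,330). The tote's rim corners are at (181,172) for the blue one, (340,34) for the far one and (459,202) for the handle one. The disc is at (379,176) and the handle runs from (457,193) to (518,210).

Run:
```python
from h import *
s,c=w=pickle.load(open("w3.pkl","rb"));t=pickle.load(open("top0.pkl","rb"))
im=c["image"]
cv2.imwrite("pics/w3z.png",cv2.resize(im[20:225,170:530],None,fx=2.2,fy=2.2,interpolation=cv2.INTER_CUBIC))
b,m=blobs(im,(3,150,80),(14,255,255),(440,170,540,230));print(b)
b2,m2=blobs(im,(85,40,120),(105,120,255),(340,140,420,210));print(b2)
top=m&cv2.inRange(im[:,:,2],190,255)
for zz in(45,):
    for n,p in(("blue",(181,172)),("far",(340,34)),("hand",(459,202))):print(n,plane(*w,p,zz).round(1))
print("tri blue",tri(ray(*w,(181,172)),ray(*t,(190+347/2.5,170+404/2.5))))
print("tri far",tri(ray(*w,(340,34)),ray(*t,(190+297/2.5,170+236/2.5))))
print("tri disc",tri(ray(*w,b2[0][0]),ray(*t,(190+417/2.5,170+240/2.5))), plane(*w,b2[0][0],10))
print("handle ends z64",plane(*w,(457,193),64),plane(*w,(518,208),64))
```

```text
[(array([486.1, 204.8]), [459, 192, 59, 24, 800])]
[]
blue [391.9  31.5  45. ]
far [550.   83.9  45. ]
hand [603.1 -71.9  45. ]
tri blue (array([390.63834713,  31.5868919 ,  41.54097026]), np.float64(0.16326879282421877))
tri far (array([544.01548173,  77.79467389,  82.79243441]), np.float64(3.970102831121808))Traceback (most recent call last):
  File "<stdin>", line 12, in <module>
IndexError: list index out of range
```

View pics/w3z.png

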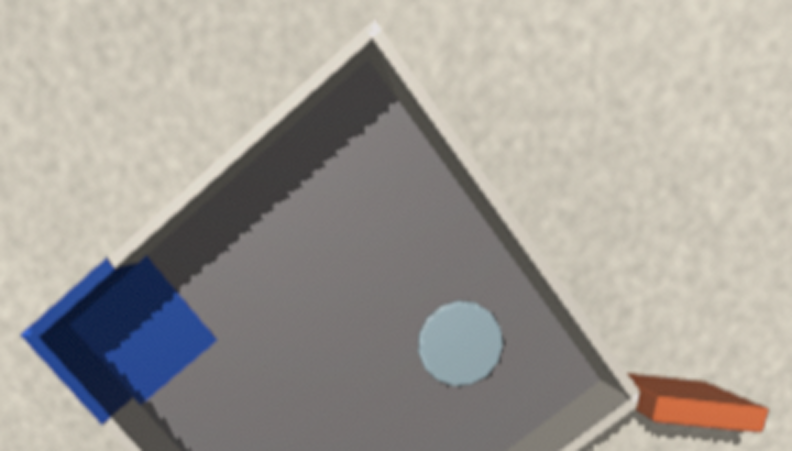

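```bash
cat >> h.py <<'E'
def rigid2(A,B):
    A=np.array(A,float);B=np.array(B,float);a=A.mean(0);b=B.mean(0)
    H=(A-a).T@(B-b);th=np.arctan2(H[0,1]-H[1,0],H[0,0]+H[1,1])
    M=np.array([[np.cos(th),-np.sin(th)],[np.sin(th),np.cos(th)]]);t=b-M@a
    return M,t,th,np.linalg.norm(B-(A@M.T+t),axis=1)
E
python3 - <<'E'
from h import *
s,c=w=pickle.load(open("w3.pkl","rb"));t=pickle.load(open("top0.pkl","rb"))
im=c["image"]
px=[(180,172),(340.5,29.5),(459.5,202)]
W=[plane(*w,p,45)[:2] for p in px]
M,tt,th,e=rigid2([(-85,-85),(-85,85),(85,85)],W);print("wrist",np.degrees(th),tt,e)
# top view: bring corners
px=[(190+347/2.5,170+404/2.5),(190+297/2.5,170+236/2.5),(190+462/2.5,170+180/2.5),(190+517/2.5,170+343/2.5)]
T=[plane(*t,p,45)[:2] for p in px]
M2,t2,th2,e2=rigid2([(-85,-85),(-85,85),(85,85),(85,-85)],T);print("top",np.degrees(th2),t2,e2)
hsv=cv2.cvtColor(im,cv2.COLOR_BGR2HSV);print(hsv[176,379],hsv[140,330],hsv[207,490])
# handle top face: bright orange
m=cv2.inRange(hsv,(3,120,200),(16,255,255));m[:,:440]=0;m[:,540:]=0;m[:170]=0;m[230:]=0
cn=max(cv2.findContours(m,0,2)[0],key=cv2.contourArea);r=cv2.minAreaRect(cn)
bp=cv2.boxPoints(r);q=np.array([plane(*w,p,64)[:2] for p in bp]);print(r,q)
print("centre",plane(*w,r[0],64), "pred wrist",M@(np.array([1,1])*143/2**.5)+tt,"top",M2@(np.array([1,1])*143/2**.5)+t2)
dp=plane(*w,(459.5/2.2+170,343/2.2+20),10);print("disc",dp,M.T@(dp[:2]-tt))
print("disc tri",tri(ray(*w,(459.5/2.2+170,343/2.2+20)),ray(*t,(190+417/2.5,170+240/2.5))))
print("handle tri",tri(ray(*w,r[0]),ray(*t,(377.6,231.6))))
E
```

```text
wrist -71.25604824486742 [497.6015109  -20.47670574] [1.6477033  0.86573659 2.49190373]
top -71.55839619497753 [495.62821431 -22.67910044] [2.64315652 7.21427803 4.23722369 7.08876161]
[ 98  40 173] [  6  10 124] [  9 173 208]
((492.5822448730469, 207.7191925048828), (48.83544921875, 9.0552339553833), 6.009006023406982) [[603.15332663 -74.50052338]
 [605.60000272 -67.56322623]
 [641.24391983 -84.89961682]
 [639.03775175 -91.98426317]]
centre [622.22957506 -79.70852477  64.        ] pred wrist [625.84763573 -83.73752668] top [623.53872982 -86.61578805]
disc [548.89760988 -33.88061418  10.        ] [29.1764825  44.26835665]
disc tri (array([548.61980278, -36.16137226,  -3.31472101]), np.float64(2.9996163801842703))
handle tri (array([621.40471413, -80.11208942,  64.25834662]), np.float64(1.7686850083492345))
```

```bash
cat >> h.py <<'E'
TH=np.radians(-71.3);TC=np.array([497.2,-20.8])
def tw(x,y):
    c,s=np.cos(TH),np.sin(TH);return TC+np.array([c*x-s*y,s*x+c*y])
E
python3 - <<'E'
from h import *
from rig import bot
p=tw(25,-55);q=down(TH+np.pi);print(p,bot.ik([*p,130],q))
bot.move_to([*p,130],q)
bot.servo_line([*p,40],speed=150);print(bot.read_state()["ft_force"])
hit=bot.servo_line([*p,25.8],speed=25,until_force=3);s=bot.read_state();print(hit,s["ee_pos"],s["ft_force"],s["clock"])
E
```

```text
[453.11875949 -62.11397143] [-2.16342714e-01  2.43186261e-01  1.90099534e+00 -4.44089210e-16
  9.97411053e-01 -2.11351561e+00]
[-0.53148257  0.78244707 -0.02471445]
True [453.06114175 -62.11051633  26.65441369] [ 0.20765839 -0.33553274  5.71603513] 10.2667
```

Run:
```python
from h import *
from rig import bot
bot.move_gripper(34,25)
p=bot.read_state()["ee_pos"]
bot.servo_line([p[0],p[1],120],speed=250)
q=down(np.radians(18.7))
bot.move_to([510,270,200],q); bot.move_gripper(66)
s,c=shot(bot,"wrist","w4");print(s["clock"],s["ee_pos"])
```

```text
13.3833 [510.03447962 269.9045942  200.00994748]
```

View pics/w4.png

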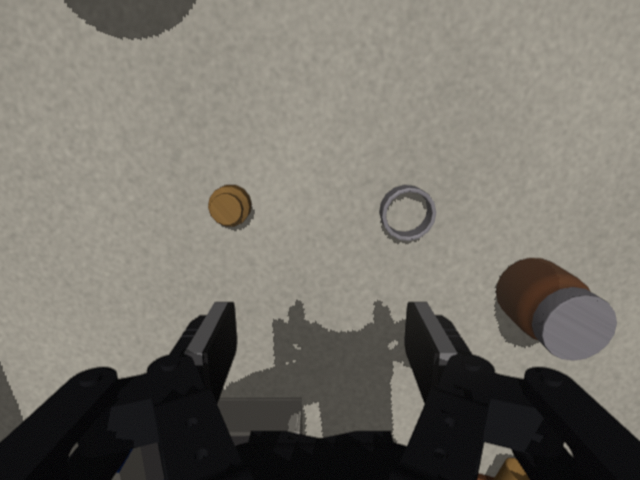

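The collar ring is at about (408,213), the eyepiece at (230,207) with its top circle near (226,209), and the jar lid at (575,325), clear of the collar. I'll zoom in for exact outlines.

Run:
```python
from h import *
s,c=w=pickle.load(open("w4.pkl","rb"));t=pickle.load(open("top0.pkl","rb"));im=c["image"]
a=cv2.resize(im[180:250,370:445],None,fx=5,fy=5,interpolation=cv2.INTER_CUBIC)
b=cv2.resize(im[175:240,200:275],None,fx=5,fy=5,interpolation=cv2.INTER_CUBIC)[:350]
cv2.imwrite("pics/w4z.png",np.hstack([a[:325],b[:325]]))
bb,m=blobs(im,(10,110,40),(28,255,255),(200,170,270,250));print(bb)
cn=max(cv2.findContours(m,0,2)[0],key=cv2.contourArea);print(cv2.fitEllipse(cn),plane(*w,bb[0][0],10))
```

```text
[(array([229.3, 205.3]), [209, 186, 42, 40, 1317])]
((229.2508544921875, 205.259521484375), (39.452964782714844, 40.84021759033203), 76.14336395263672) [436.09014071 254.99813016  10.        ]
```

View pics/w4z.png

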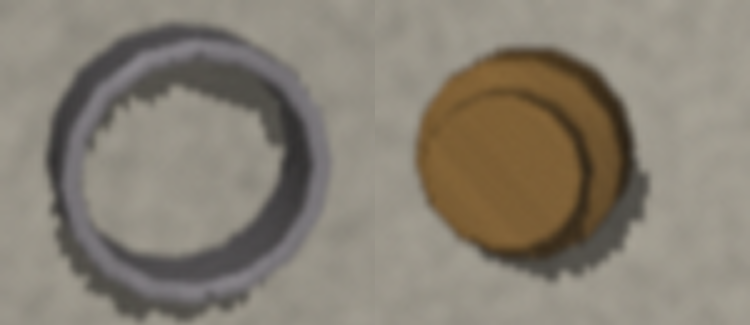

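Run:
```python
from h import *
w=pickle.load(open("w4.pkl","rb"));t=pickle.load(open("top0.pkl","rb"))
print("collar z18",plane(*w,(409.3,214.2),18))
print("eye z24",plane(*w,(225.8,209.2),24),"z10",plane(*w,(229.5,205.3),10))
im=t[1]["image"];cv2.imwrite("pics/tz.png",np.hstack([cv2.resize(im[235:270,202:240],None,fx=10,fy=10,interpolation=cv2.INTER_CUBIC),cv2.resize(im[295:330,217:255],None,fx=10,fy=10,interpolation=cv2.INTER_CUBIC)]))
```

```text
collar z18 [575.61906308 296.43882177  18.        ]
eye z24 [436.50093965 254.99008733  24.        ] z10 [436.24466618 255.05052155  10.        ]
```

View pics/tz.png

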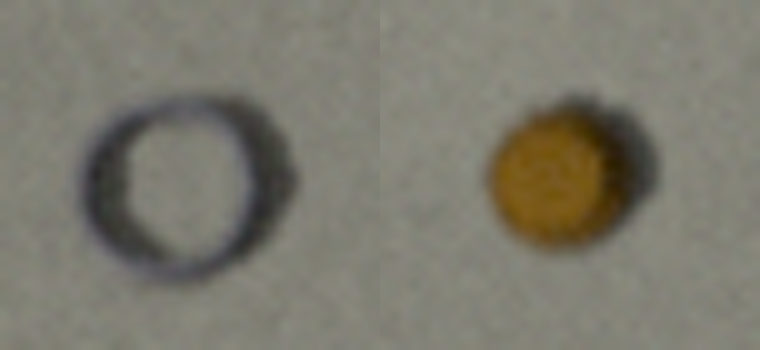

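Run:
```python
from h import *
from rig import bot
q=down(np.radians(18.7))
bot.servo_line([572,292,110],q,speed=250)
s,c=shot(bot,"wrist","w5");print(s["clock"],s["ee_pos"])
im=c["image"];e,d=ray(s,c,(0,0))
# project earlier estimate
M,Rm=cam_pose(s,c)[0],cam_pose(s,c)[1];f=240/np.tan(np.radians(c["fovy"])/2)
x=Rm.T@(np.array([575.6,296.4,18])-M);u,v=f*x[0]/x[2]+c["cx"],f*x[1]/x[2]+c["cy"];print(u,v)
u0,v0=int(u)-75,max(int(v)-60,0);print(u0,v0);cv2.imwrite("pics/w5z.png",cv2.resize(im[v0:v0+120,u0:u0+150],None,fx=5,fy=5,interpolation=cv2.INTER_CUBIC))
```

```text
14.0333 [571.86210462 292.00809224 110.6640604 ]
329.6455899652954 251.30987792141357
254 191
```

View pics/w5z.png

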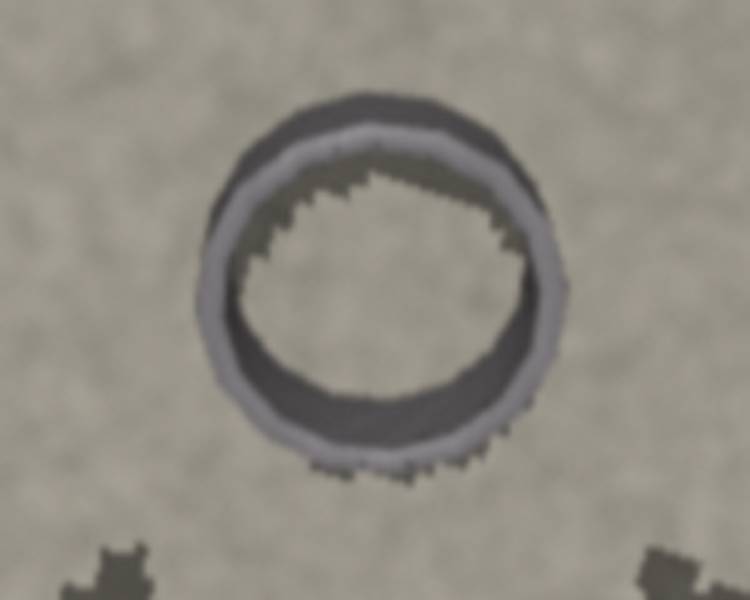

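The top ring's centre is at (330.7,250.2), about 1.5 px from my prediction. Grasping.

Run:
```python
from h import *
from rig import bot
a=pickle.load(open("w4.pkl","rb"));b=pickle.load(open("w5.pkl","rb"))
print(tri(ray(*a,(409.3,214.2)),ray(*b,(330.7,250.2))));P=plane(*b,(330.7,250.2),18);print(P)
bot.servo_line([P[0],P[1],60],speed=200)
h=bot.servo_line([P[0],P[1],19.5],speed=80,until_force=10);print(h)
bot.move_gripper(36,35);s=bot.read_state();print(s["grip_width"],s["ee_pos"],s["ft_force"],s["clock"])
bot.servo_line([P[0],P[1],110],speed=250);print(bot.read_state()["ft_force"])
p=tw(-52,28);q=down(TH+np.pi/2);print(p)
bot.move_to([*p,130],q)
bot.servo_line([*p,42],speed=150);bot.dwell(.1);print(bot.read_state()["ft_force"])
h=bot.servo_line([*p,23.5],speed=25,until_force=3);s=bot.read_state();print(h,s["ee_pos"],s["ft_force"],s["clock"],s["grip_width"])
```

```text
(array([576.54085456, 296.03251999,  14.48229403]), np.float64(0.31758743389644134))
[575.95753649 297.24069766  18.        ]
False
41.9556395502284 [576.33104123 297.42024453  20.33415902] [-0.94483373  0.13575434  5.7742873 ] 15.4833
[-0.09390469  0.2391847  -1.00481937]
[507.05001227  37.43209818]
[-0.36121453  0.50347357 -0.66597811]
True [506.96700923  37.41141427  25.2984723 ] [-0.46999508  0.05719989  6.22172474] 18.5167 41.886780522558325
```

Run:
```python
from h import *
from rig import bot
bot.move_gripper(53,35)
p=bot.read_state()["ee_pos"]
bot.servo_line([p[0],p[1],120],speed=250)
q=down(TH+np.radians(135))
bot.move_to([434,252,110],q)
s,c=shot(bot,"wrist","w6");print(s["clock"],s["ee_pos"])
im=c["image"]
e,Rm=cam_pose(s,c);f=240/np.tan(np.radians(c["fovy"])/2)
x=Rm.T@(np.array([436.5,255,24])-e);u,v=f*x[0]/x[2]+c["cx"],f*x[1]/x[2]+c["cy"];print(u,v)
u0,v0=int(u)-75,max(int(v)-60,0);print(u0,v0);cv2.imwrite("pics/w6z.png",cv2.resize(im[v0:v0+120,u0:u0+150],None,fx=5,fy=5,interpolation=cv2.INTER_CUBIC))
```

```text
20.225 [434.29477921 251.21612422 109.54856463]
328.23932599455173 261.2063769445002
253 201
```

View pics/w6z.png

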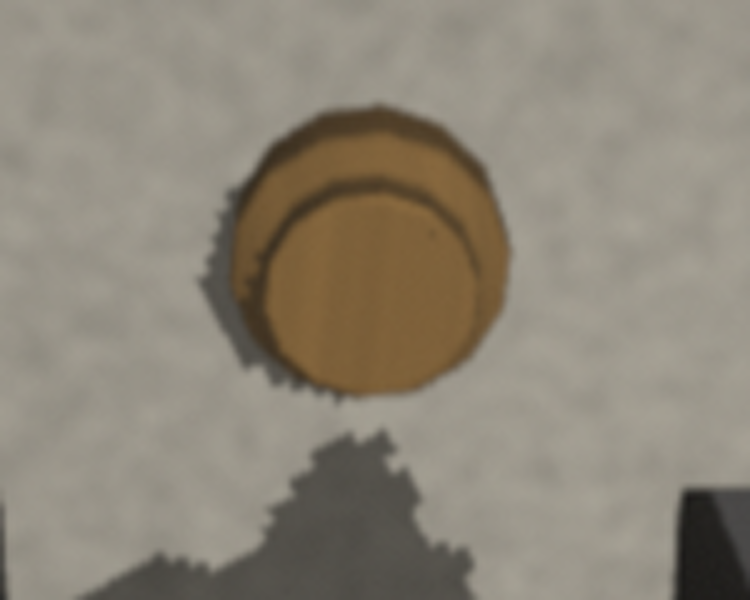

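View pics/w6.png

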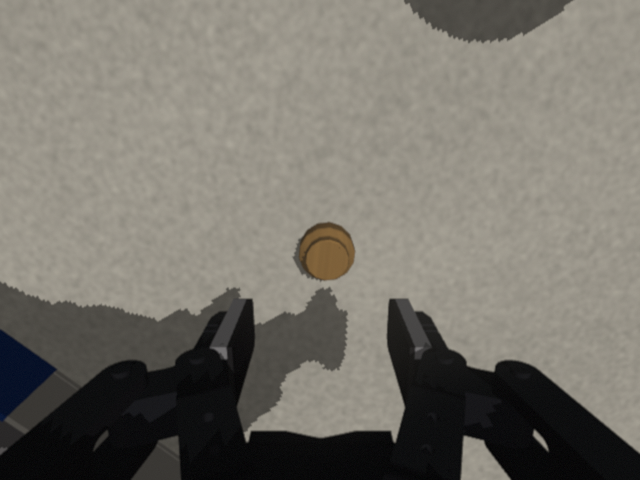

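The eyepiece's top circle is at (327.4,259.8), against a predicted (328.2,261.2), and it sits between the jaws.

Run:
```python
from h import *
from rig import bot
a=pickle.load(open("w4.pkl","rb"));b=pickle.load(open("w6.pkl","rb"))
print(tri(ray(*a,(225.8,209.2)),ray(*b,(327.4,259.8))));P=plane(*b,(327.4,259.8),24);print(P)
bot.servo_line([P[0],P[1],60],speed=200)
h=bot.servo_line([P[0],P[1],20],speed=80,until_force=10);print(h)
bot.move_gripper(27,35);s=bot.read_state();print(s["grip_width"],s["ee_pos"],s["ft_force"],s["clock"])
bot.servo_line([P[0],P[1],110],speed=250)
p=tw(-38,-38);q=down(TH+np.radians(135));print(p)
bot.move_to([*p,130],q)
bot.servo_line([*p,42],speed=150);bot.dwell(.1);print(bot.read_state()["ft_force"])
h=bot.servo_line([*p,24],speed=25,until_force=3);s=bot.read_state();print(h,s["ee_pos"],s["ft_force"],s["clock"],s["grip_width"])
bot.move_gripper(43,35)
bot.servo_line([*p,130],speed=250)
bot.move_to([520,-40,270],down(TH+np.radians(135)))
s,c=shot(bot,"wrist","w7");print(s["clock"],s["ee_pos"]);shot(bot,"top","t7")
```

```text
(array([436.17460217, 254.57220781,  22.16999201]), np.float64(0.22545821787313836))
[435.52725514 254.94633696  24.        ]
False
31.885304531068872 [435.83166742 255.12563412  20.736958  ] [-0.94176192 -0.24816717  5.16736941] 21.6417
[449.0227158    3.01069691]
[-0.28359798  0.60336768 -0.39543461]
True [448.93423879   2.99877223  25.72006045] [-0.9780081   0.1642872   6.28125747] 24.6 32.36393013070364
26.125 [519.49537081 -39.89644122 268.07232979]
```

View pics/w7.png

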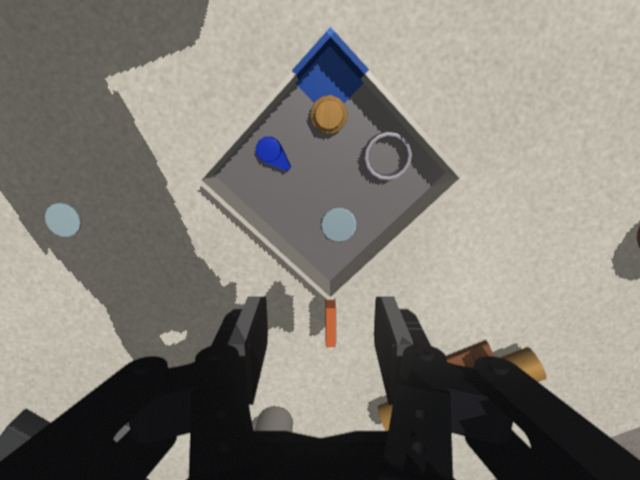

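All three parts stand flat in the tote: the eyepiece at (328,115), teardrop at (272,153) and collar at (388,156), with the disc at (339,224). The handle is at (331,323), aligned with the jaws. Now I'll refine the handle and corner positions.

Run:
```python
from h import *
s,c=w=pickle.load(open("w7.pkl","rb"));im=c["image"];w3=pickle.load(open("w3.pkl","rb"))
px=[(330,27.5),(459.5,178),(331,299),(201,181)]
W=[plane(*w,p,45)[:2] for p in px]
M,tt,th,e=rigid2([(-85,-85),(-85,85),(85,85),(85,-85)],W);print(np.degrees(th),tt,e)
hsv=cv2.cvtColor(im,cv2.COLOR_BGR2HSV)
m=cv2.inRange(hsv,(3,120,90),(16,255,255));m[:,:315]=0;m[:,350:]=0;m[:290]=0;m[360:]=0
cn=max(cv2.findContours(m,0,2)[0],key=cv2.contourArea);print(cv2.boundingRect(cn),cv2.minAreaRect(cn))
cv2.imwrite("pics/w7z.png",cv2.resize(im[285:360,290:380],None,fx=7,fy=7,interpolation=cv2.INTER_CUBIC))
r=cv2.minAreaRect(cn);print(plane(*w,r[0],64),M@(np.ones(2)*143/2**.5)+tt)
```

```text
-70.62340650803044 [498.23991284 -19.90997684] [0.9599619  6.22691822 3.26176489 5.79854071]
(325, 300, 11, 47) ((330.0, 323.0), (46.0, 10.0), 90.0)
[617.16750935 -78.35430658  64.        ] [627.17671157 -81.75091742]
```

View pics/w7z.png

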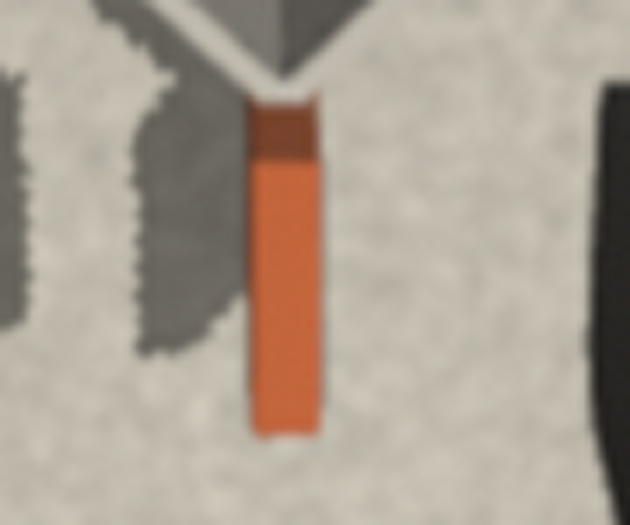

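Run:
```python
from h import *
from rig import bot
w=pickle.load(open("w7.pkl","rb"));w3=pickle.load(open("w3.pkl","rb"))
H=plane(*w,(330.9,327.5),64);print("H",H)
a,b=plane(*w,(330.9,307.9),64),plane(*w,(330.9,347.1),64);print(np.linalg.norm(a-b),np.degrees(np.arctan2(*(b-a)[1::-1])))
print("tri with w3",tri(ray(*w,(330.9,327.5)),ray(*w3,(492.6,207.7))))
print("blue bottom? ",plane(*w,(330,27.5),45),"tri blue rim",tri(ray(*w,(330,27.5)),ray(*w3,(180,172))))
# feasibility
d=np.array([np.cos(TH+np.pi/4),np.sin(TH+np.pi/4),0]);ax=np.cross(d,[0,0,1])
h0=np.array([H[0],H[1],45.]);O=np.array([*(h0-263.2*d)[:2],0]);print("O",O,d)
R0=rot(down(TH+np.radians(135)))
for t in range(0,41,5):
    Rt=R.from_rotvec(ax*np.radians(t)).as_matrix()
    p=O+Rt@(h0-O);print(t,p.round(0),None if (k:=bot.ik(p,quat(Rt@R0))) is None else k.round(2))
```

```text
H [621.79358771 -79.65779169  64.        ]
41.33284160599572 -25.832551684208273
tri with w3 (array([622.64606771, -80.0910542 ,  62.56792416]), np.float64(0.2763241667690832))
blue bottom?  [390.79703944  31.89763166  45.        ] tri blue rim (array([390.66582961,  31.90064874,  43.88487271]), np.float64(0.2693456749477565))
O [385.83835924  36.95854573   0.        ] [ 0.89648643 -0.44307119  0.        ]
0 [622. -80.  45.] [-0.19  0.69  1.45 -0.    1.   -1.3 ]
5 [617. -77.  68.] [-0.17  0.62  1.52 -0.03  0.92 -1.27]
10 [611. -74.  90.] [-0.16  0.54  1.58 -0.07  0.85 -1.23]
15 [603. -71. 112.] [-0.15  0.47  1.65 -0.11  0.77 -1.19]
20 [594. -66. 132.] [-0.13  0.4   1.72 -0.17  0.7  -1.13]
25 [583. -60. 152.] [-0.11  0.32  1.79 -0.25  0.63 -1.05]
30 [570. -54. 171.] [-0.09  0.25  1.86 -0.35  0.56 -0.95]
35 [556. -47. 188.] [-0.06  0.18  1.93 -0.48  0.51 -0.81]
40 [541. -40. 204.] [-0.03  0.11  2.   -0.65  0.46 -0.64]
```

```bash
cat >> h.py <<'E'
d=np.array([np.cos(TH+np.pi/4),np.sin(TH+np.pi/4),0]);ax=np.cross(d,[0,0,1])
h0=np.array([622.2,-80.0,45.]);O=np.array([*(h0-263.2*d)[:2],0])
R0=rot(down(TH+np.radians(135)))
def tilt(deg,up=0):
    Rt=R.from_rotvec(ax*np.radians(deg)).as_matrix()
    return O+Rt@(h0-O)+[0,0,up],quat(Rt@R0)
E
python3 - <<'E'
from h import *
from rig import bot
p,q=tilt(0)
bot.servo_line([p[0],p[1],110],q,speed=200)
print(bot.servo_line(p,q,speed=80,until_force=10))
bot.move_gripper(5,85);s=bot.read_state();print(s["grip_width"],s["ee_pos"],s["ft_force"],s["moment"],s["clock"])
for a in(3,6,10):
    bot.servo_line(*tilt(a,1),speed=50);s=bot.read_state();print(a,s["ft_force"].round(1),s["moment"].round(2),s["grip_width"])
shot(bot,"scene","s8");print(bot.read_state()["clock"])
c=pickle.load(open("s8.pkl","rb"))[1]["image"];cv2.imwrite("pics/s8z.png",cv2.resize(c[130:280,220:400],None,fx=4,fy=4,interpolation=cv2.INTER_CUBIC))
E
```

```text
False
9.205030976423377 [622.46242641 -80.11550735  45.57611828] [-0.73268829  0.04759426  5.39939463] [-0.0615913   0.14403599  0.16579832] 28.7083
3 [ 0.4 -1.7 -4.2] [-0.21 -0.3   0.03] 9.452750972203305
6 [-0.1  0.2 -4.2] [-0.19 -0.45 -0.08] 8.902920010294595
10 [ 0.3  0.7 -4.4] [-0.2  -0.38  0.01] 8.804424066338068
30.1667
```

View pics/s8z.png

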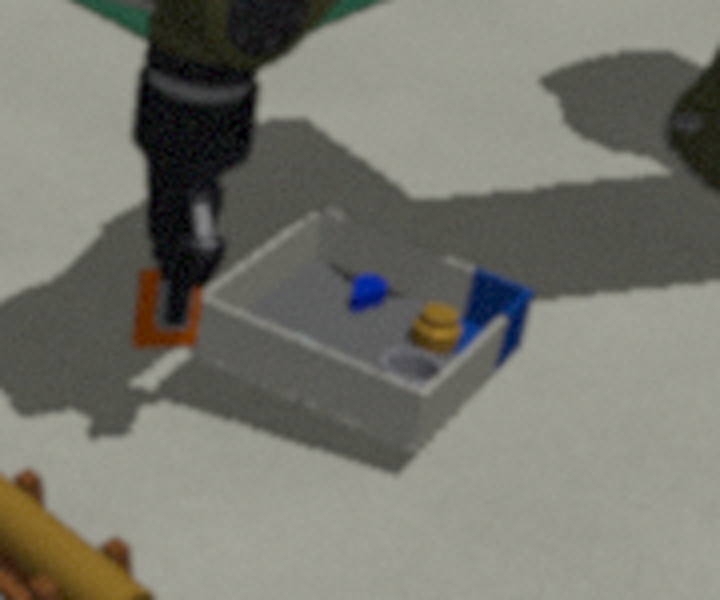

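The tote is tipping and firmly gripped. The collar is hidden behind the near wall. The wrist carries nearly the whole weight, so the corner is just floating. I'll go on to 31° and then settle the corner onto the bench.

Run:
```python
from h import *
from rig import bot
for a in(15,20,25,28,31):
    bot.servo_line(*tilt(a,0),speed=50);s=bot.read_state();print(a,s["ft_force"].round(1),s["moment"].round(2),round(s["grip_width"],2))
bot.dwell(.5)
b=shot(bot,"top","t9");a=shot(bot,"scene","s9");w=shot(bot,"wrist","w9");print(a[0]["clock"],a[0]["ee_pos"],a[0]["ft_force"])
A=cv2.resize(a[1]["image"][110:290,240:400],None,fx=2.4,fy=2.4,interpolation=cv2.INTER_CUBIC)
B=cv2.resize(b[1]["image"][210:360,290:450],None,fx=2.4,fy=2.4,interpolation=cv2.INTER_CUBIC);B=cv2.copyMakeBorder(B,0,A.shape[0]-B.shape[0],0,0,0)
cv2.imwrite("pics/c9.png",np.hstack([A,B]))
```

```text
15 [-0.8  0.8 -5. ] [-0.16 -0.19  0.02] 8.99
20 [ 0.4 -0.4 -5.5] [-0.1  -0.19 -0.03] 9.38
25 [ 0.3 -0.3 -5. ] [-0.01 -0.06 -0.02] 8.9
28 [ 0.  -0.3 -5.4] [0.   0.05 0.  ] 9.21
31 [-0.3  0.6 -5.8] [ 0.02  0.1  -0.01] 8.81
33.4167 [567.72868307 -53.08920401 174.07424849] [ 0.20913586  0.26849772 -5.25893012]
```

View pics/c9.png

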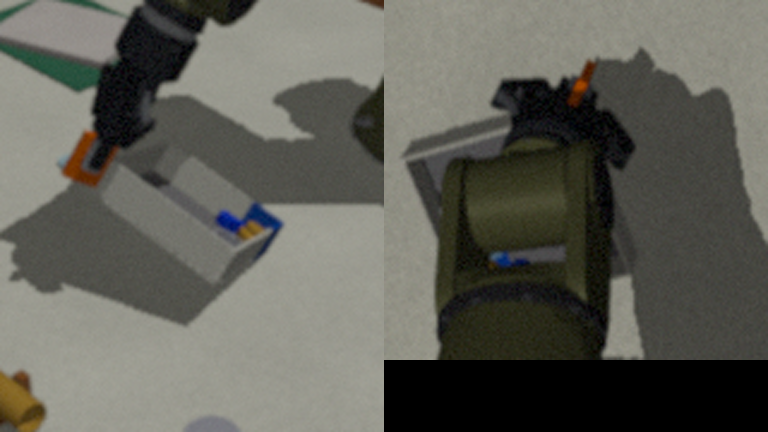

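View pics/w9.png

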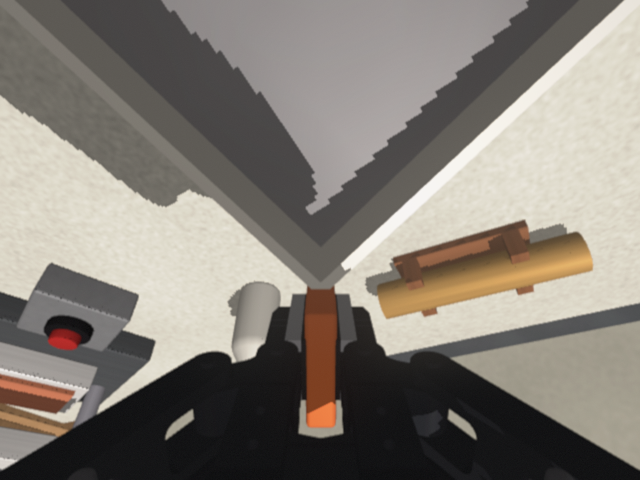

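The scene view shows the teardrop and eyepiece against the blue corner. The wrist view shows the handle end empty, so the disc has slid. The collar is hidden. I'll set the corner on the bench and then look closer.

Run:
```python
from h import *
from rig import bot
bot.dwell(.2);s=bot.read_state();print(s["ft_force"].round(2),s["moment"].round(2))
p,q=tilt(31,0)
h=bot.servo_line(p-[0,0,8],q,speed=8,until_force=1.8);s=bot.read_state();print(h,s["ee_pos"],p,s["ft_force"].round(2),s["moment"].round(2),s["clock"])
bot.dwell(.3)
b=shot(bot,"top","t10");a=shot(bot,"scene","s10");s=bot.read_state();print(s["ft_force"].round(2),s["grip_width"])
A=cv2.resize(a[1]["image"][165:235,280:360],None,fx=5,fy=5,interpolation=cv2.INTER_CUBIC)
B=cv2.resize(b[1]["image"][280:350,300:380],None,fx=5,fy=5,interpolation=cv2.INTER_CUBIC)
cv2.imwrite("pics/c10.png",cv2.convertScaleAbs(np.hstack([A,B]),alpha=1.6))
```

```text
[-0.17 -0.45 -4.7 ] [-0.03  0.11 -0.03]
True [567.62119731 -53.11235277 170.49424822] [567.72026877 -53.07443975 174.13054985] [ 1.41 -0.82 -0.76] [-0.05 -0.08 -0.04] 34.2583
[ 3.51 -1.45  0.32] 9.096921375534787
```

View pics/c10.png

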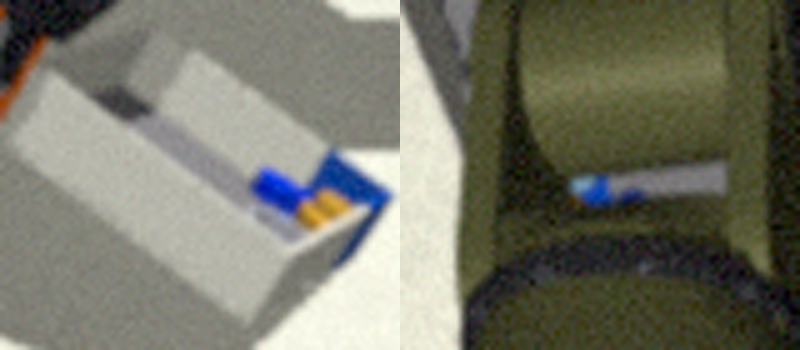

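The scene view shows the eyepiece and teardrop touching in the corner. The top view shows a light-blue sliver of disc next to the teardrop. To locate the collar and disc, I'll map both cameras' depth into the tote frame.

Run:
```python
from h import *
img=np.full((400,800,3),40,np.uint8)
Rt=R.from_rotvec(ax*np.radians(31)).as_matrix();Ry=np.array([[np.cos(TH),-np.sin(TH),0],[np.sin(TH),np.cos(TH),0],[0,0,1]])
for k,n in enumerate(("s10","t10")):
    s,c=pickle.load(open(n+".pkl","rb"));D=c["depth"];e,M=cam_pose(s,c);f=240/np.tan(np.radians(c["fovy"])/2)
    v,u=np.mgrid[150:360,230:420].reshape(2,-1);z=D[v,u]
    P=(np.c_[(u-c["cx"])/f*z,(v-c["cy"])/f*z,z])@M.T+e
    Q=(P-O)@Rt@Ry+[-85,-85,0]
    i=(np.abs(Q[:,:2])<95).all(1)&(Q[:,2]>-6)&(Q[:,2]<70)
    hs=cv2.cvtColor(c["image"],cv2.COLOR_BGR2HSV)
    print(n,i.sum(),"floor med z",np.median(Q[i&(np.abs(Q[:,0])<70)&(np.abs(Q[:,1])<70)&(Q[:,2]<15),2]) )
    for q,uu,vv in zip(Q[i],u[i],v[i]):
        x,y=int(400*k+(q[0]+100)*2),int(400-(q[1]+100)*2)
        cv2.circle(img,(x,y),2,tuple(int(min(255,a*1.6)) for a in c["image"][vv,uu]),-1)
        if abs(q[0])<78 and abs(q[1])<78 and k==1 and q[2]<30: print((uu,vv),q.round(0),hs[vv,uu])
    cv2.rectangle(img,(400*k+38,38),(400*k+362,362),(0,255,0),1)
cv2.imwrite("pics/map10.png",img)
```

```text
s10 2608 floor med z 3.607292867954483
t10 1275 floor med z 2.752193985036523
(np.int64(340), np.int64(266)) [ 9. 67.  0.] [ 0  8 92]
(np.int64(341), np.int64(266)) [13. 68.  6.] [50 11 67]
(np.int64(336), np.int64(267)) [ 2. 70.  8.] [15 16 97]
(np.int64(337), np.int64(267)) [ 2. 67.  2.] [ 0  6 90]
(np.int64(338), np.int64(267)) [ 3. 65. -3.] [15 18 83]
(np.int64(339), np.int64(267)) [ 6. 66.  2.] [70 10 79]
(np.int64(340), np.int64(267)) [ 9. 65.  1.] [150   7  69]
(np.int64(333), np.int64(268)) [-8. 67.  1.] [42 14 94]
(np.int64(334), np.int64(268)) [-4. 68.  5.] [15  6 87]
(np.int64(335), np.int64(268)) [-4. 65. -0.] [170  10  80]
(np.int64(336), np.int64(268)) [-1. 66.  3.] [ 0  3 82]
(np.int64(337), np.int64(268)) [ 1. 65.  2.] [10 10 77]
(np.int64(338), np.int64(268)) [ 3. 64.  1.] [120  10  74]
(np.int64(339), np.int64(268)) [ 5. 63. -1.] [140  10  75]
(np.int64(329), np.int64(269)) [-18.  67.   1.] [ 8 11 90]
(np.int64(330), np.int64(269)) [-15.  68.   3.] [10  8 92]
(np.int64(331), np.int64(269)) [-12.  67.   5.] [ 0 12 85]
(np.int64(332), np.int64(269)) [-9. 67.  6.] [30 
[... 25919 characters left out ...]
8. -66.  -3.] [40 17 46]
(np.int64(351), np.int64(319)) [-12. -63.   6.] [30 12 42]
(np.int64(334), np.int64(320)) [-51. -53.   9.] [ 19 241  37]
(np.int64(335), np.int64(320)) [-50. -55.   6.] [ 19 122  44]
(np.int64(336), np.int64(320)) [-47. -55.   7.] [146  45  40]
(np.int64(337), np.int64(320)) [-44. -55.   8.] [116 152  67]
(np.int64(338), np.int64(320)) [-45. -59.   1.] [109 230  72]
(np.int64(339), np.int64(320)) [-40. -57.   6.] [111 200  79]
(np.int64(340), np.int64(320)) [-40. -60.   1.] [112 209  67]
(np.int64(341), np.int64(320)) [-37. -60.   2.] [110 214  62]
(np.int64(342), np.int64(320)) [-35. -61.   2.] [113 127  56]
(np.int64(334), np.int64(321)) [-48. -51.  18.] [20 85 27]
```

View pics/map10.png

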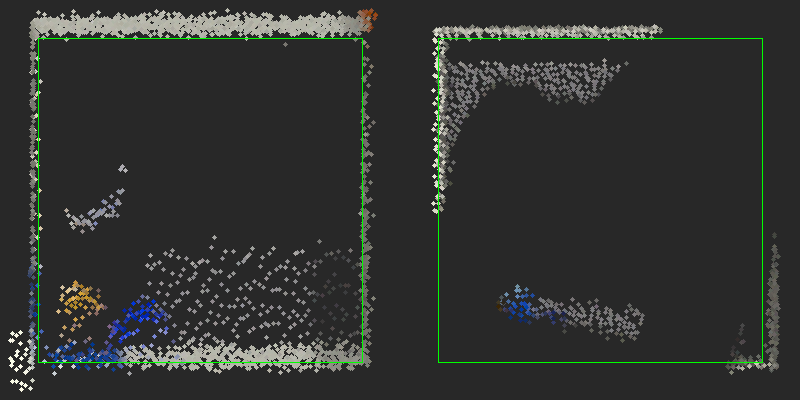

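The depth map gives a rim arc for the collar centred near tote (-59, +10), against the -x wall and about 94 mm from the corner. The eyepiece, teardrop and disc edge are all in the corner. The collar may have hung up, so I'll tip a little further, as the task allows, and re-measure.

```bash
cat >> h.py <<'E'
def mapview(fn,ang,out,shift=7.0):
    img=np.full((400,800,3),40,np.uint8);O2=O+shift*d
    Rt=R.from_rotvec(ax*np.radians(ang)).as_matrix();Ry=np.array([[np.cos(TH),-np.sin(TH),0],[np.sin(TH),np.cos(TH),0],[0,0,1]])
    for k,n in enumerate(fn):
        s,c=pickle.load(open(n+".pkl","rb"));D=c["depth"];e,M=cam_pose(s,c);f=240/np.tan(np.radians(c["fovy"])/2)
        v,u=np.mgrid[150:360,230:420].reshape(2,-1);z=D[v,u]
        P=(np.c_[(u-c["cx"])/f*z,(v-c["cy"])/f*z,z])@M.T+e
        Q=(P-O2)@Rt@Ry+[-85,-85,0]
        i=(np.abs(Q[:,:2])<95).all(1)&(Q[:,2]>-6)&(Q[:,2]<70)
        for q,uu,vv in zip(Q[i],u[i],v[i]):
            cv2.circle(img,(int(400*k+(q[0]+100)*2),int(400-(q[1]+100)*2)),2,tuple(int(min(255,a*1.6)) for a in c["image"][vv,uu]),-1)
        cv2.rectangle(img,(400*k+38,38),(400*k+362,362),(0,255,0),1)
    cv2.imwrite(f"pics/{out}.png",img)
E
python3 - <<'E'
from h import *
from rig import bot
for a in(33,35,36.5):
    bot.servo_line(*tilt(a,-7*np.sin(np.radians(a))+.4),speed=40);s=bot.read_state();print(a,s["ft_force"].round(1),s["moment"].round(2),round(s["grip_width"],2))
bot.dwell(.3)
b=shot(bot,"top","t11");a=shot(bot,"scene","s11");print(a[0]["clock"],a[0]["ft_force"].round(1))
mapview(("s11","t11"),36.5,"map11");mapview(("s10","t10"),31,"map10b")
A=cv2.resize(a[1]["image"][150:230,270:360],None,fx=4.4,fy=4.4,interpolation=cv2.INTER_CUBIC)
B=cv2.resize(b[1]["image"][270:350,290:380],None,fx=4.4,fy=4.4,interpolation=cv2.INTER_CUBIC)
cv2.imwrite("pics/c11.png",cv2.convertScaleAbs(np.hstack([A,B]),alpha=1.6))
E
```

```text
33 [-0.4 -0.4 -3.2] [0.09 0.27 0.03] 9.09
35 [-1.   0.8 -3.3] [0.13 0.41 0.05] 8.99
36.5 [ 0.1 -0.7 -3.6] [0.14 0.37 0.03] 8.84
36.1083 [ 0.3 -0.5 -4.2]
```

View pics/map11.png

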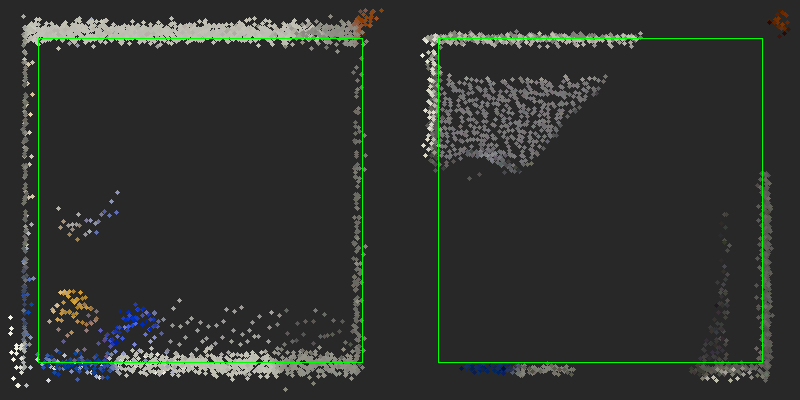

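View pics/c11.png

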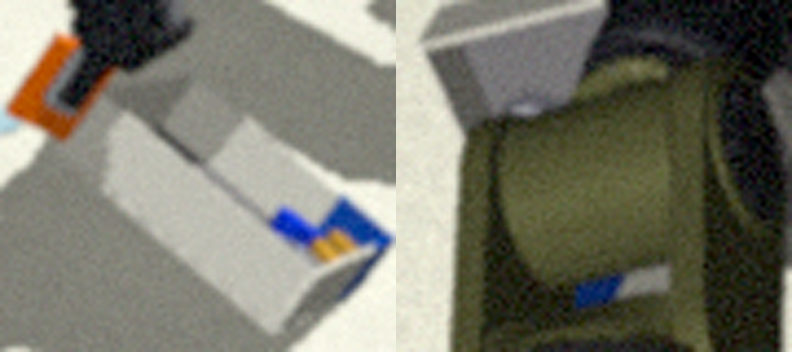

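View pics/map10b.png

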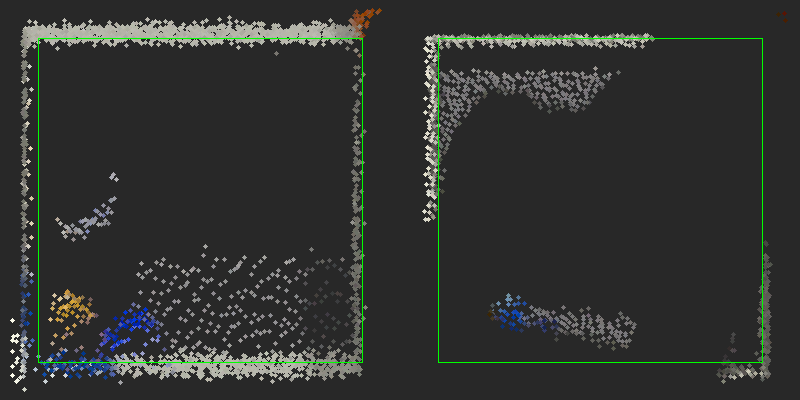

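The collar stays put at 36.5°, so it isn't a friction hang-up. The geometry shows the disc wedged between the collar and the eyepiece: collar centre about (-59,4), eyepiece in the corner. I'll ease the tilt and roll the tote slightly so the collar slides down the -x wall past the disc, then go back to the plain corner tilt.

```bash
cat >> h.py <<'E'
O2=O+7*d
def pose2(deg,roll=0,up=0):
    Rt=R.from_rotvec(ax*np.radians(deg)).as_matrix()
    Rr=R.from_rotvec(Rt@d*np.radians(roll)).as_matrix()
    # keep real corner (O2) fixed
    return O2+Rr@Rt@(h0-O2)+[0,0,up],quat(Rr@Rt@R0)
E
python3 - <<'E'
from h import *
from rig import bot
print(tilt(31,-3.6)[0],pose2(31)[0])
seq=[(30,0,3),(24,0,8),(22,7,9),(22,14,9),(22,20,9)]
for x in seq:
    k=bot.ik(*pose2(*x));print(x,None if k is None else k.round(2))
    assert k is not None
for x in seq:
    bot.servo_line(*pose2(*x),speed=60);s=bot.read_state();print(x,s["ft_force"].round(1),s["moment"].round(2),round(s["grip_width"],2))
bot.dwell(.4)
b=shot(bot,"top","t12");a=shot(bot,"scene","s12");print(a[0]["clock"])
A=cv2.resize(a[1]["image"][150:240,270:360],None,fx=4.4,fy=4.4,interpolation=cv2.INTER_CUBIC)
B=cv2.resize(b[1]["image"][260:350,290:380],None,fx=4.4,fy=4.4,interpolation=cv2.INTER_CUBIC)
cv2.imwrite("pics/c12.png",cv2.convertScaleAbs(np.hstack([A,B]),alpha=1.6))
E
```

```text
[567.72026877 -53.07443975 170.53054985] [568.6166018  -53.51743513 170.52528332]
(30, 0, 3) [-0.09  0.25  1.86 -0.35  0.56 -0.95]
(24, 0, 8) [-0.12  0.33  1.77 -0.23  0.65 -1.07]
(22, 7, 9) [-0.19  0.34  1.78  0.03  0.62 -1.34]
(22, 14, 9) [-0.25  0.33  1.8   0.29  0.6  -1.61]
(22, 20, 9) [-0.31  0.34  1.82  0.51  0.62 -1.85]
(30, 0, 3) [-0.8  0.1 -4.8] [ 0.03  0.01 -0.03] 8.94
(24, 0, 8) [-0.1  0.3 -5.4] [-0.11 -0.09 -0.02] 8.99
(22, 7, 9) [ 0.3 -0.2 -5.1] [-0.29 -0.1  -0.  ] 8.97
(22, 14, 9) [-0.1  0.2 -5.2] [-0.38  0.01 -0.04] 9.0
(22, 20, 9) [-1.  -0.3 -4.7] [-0.61 -0.01 -0.03] 8.85
38.8583
```

View pics/c12.png

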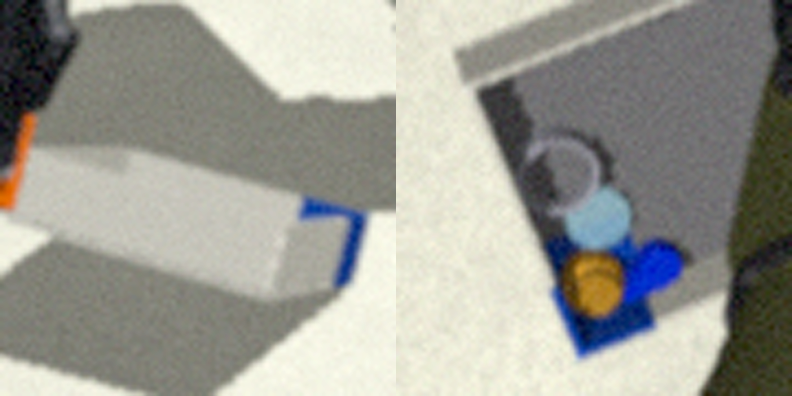

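From above it's clear: the disc at (598,218) is wedged between the collar at (565,172) and the eyepiece at (595,282), with the teardrop at (650,270) alongside. I'll roll a bit more to slide the disc out.

Run:
```python
from h import *
from rig import bot
seq=[(22,27,20),(22,34,28)]
for x in seq: assert bot.ik(*pose2(*x)) is not None,x
for x in seq:
    bot.servo_line(*pose2(*x),speed=60);s=bot.read_state();print(x,s["ft_force"].round(1),s["moment"].round(2),round(s["grip_width"],2))
bot.dwell(.4)
b=shot(bot,"top","t13");print(b[0]["clock"])
B=cv2.resize(b[1]["image"][240:350,280:390],None,fx=4.4,fy=4.4,interpolation=cv2.INTER_CUBIC)
cv2.imwrite("pics/c13.png",cv2.convertScaleAbs(B,alpha=1.6))
```

```text
(22, 27, 20) [-0.2 -0.4 -4.9] [-0.67  0.16  0.02] 8.53
(22, 34, 28) [ 1.5  0.8 -4.8] [-0.8   0.12  0.02] 8.89
39.95
```

View pics/c13.png

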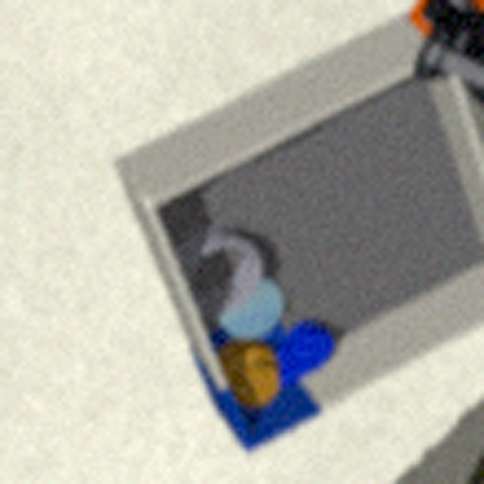

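The cluster is still locked: collar at (235,275), disc at (252,308), eyepiece at (250,375), teardrop at (305,350). I'll swing the slope a little towards +x so the disc rides over the teardrop and the collar can drop down.

Run:
```python
from h import *
from rig import bot
seq=[(14,32,48),(5,29,60)]
for x in seq: assert bot.ik(*pose2(*x)) is not None,x
ims=[]
for x in seq:
    bot.servo_line(*pose2(*x),speed=90);s=bot.read_state();print(x,s["ft_force"].round(1),s["moment"].round(2),round(s["grip_width"],2))
    b=shot(bot,"top","t14");ims.append(b[1]["image"][230:350,270:410])
print(b[0]["clock"])
cv2.imwrite("pics/c14.png",cv2.convertScaleAbs(cv2.resize(np.hstack(ims),None,fx=2.8,fy=2.8,interpolation=cv2.INTER_CUBIC),alpha=1.6))
```

```text
(14, 32, 48) [-0.1  0.7 -5.6] [-0.81 -0.01  0.02] 8.99
(5, 29, 60) [-0.2 -0.4 -5.3] [-0.88 -0.27  0.02] 8.82
40.8833
```

View pics/c14.png

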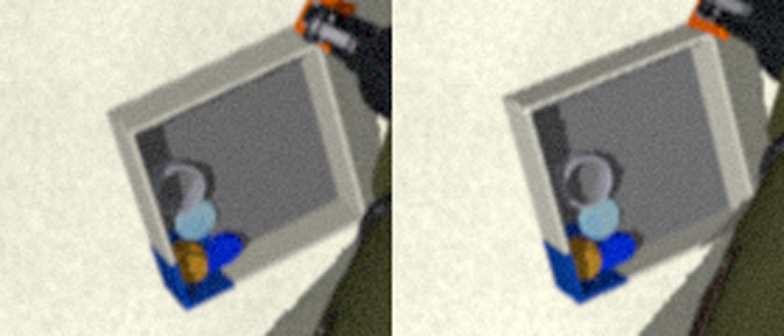

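Run:
```python
from h import *
from rig import bot
seq=[(3,30,64),(1,31,68)]
for x in seq: assert bot.ik(*pose2(*x)) is not None,x
ims=[]
for x in seq:
    bot.servo_line(*pose2(*x),speed=90);s=bot.read_state();print(x,s["ft_force"].round(1),round(s["grip_width"],2))
    b=shot(bot,"top","t15");ims.append(b[1]["image"][230:350,270:410])
print(b[0]["clock"])
cv2.imwrite("pics/c15.png",cv2.convertScaleAbs(cv2.resize(np.hstack(ims),None,fx=2.8,fy=2.8,interpolation=cv2.INTER_CUBIC),alpha=1.6))
```

```text
(3, 30, 64) [-0.2  0.1 -5.4] 9.2
(1, 31, 68) [-0.1 -0.2 -5. ] 9.01
41.4833
```

View pics/c15.png

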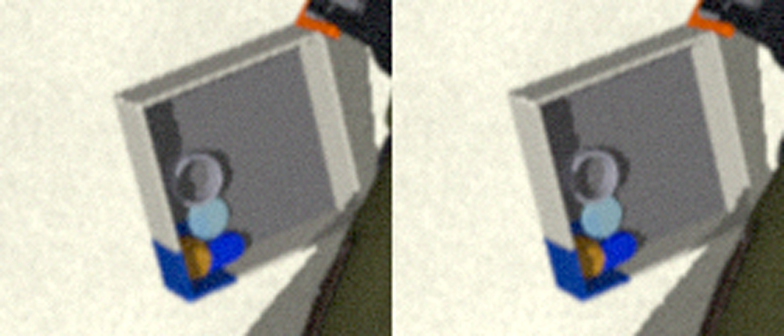

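The parts are right at the friction limit, because wall friction adds to floor friction. A few more degrees should free them.

Run:
```python
from h import *
from rig import bot
seq=[(3,36,80),(3,39,85),(3,41,90)]
for x in seq: assert bot.ik(*pose2(*x)) is not None,x
ims=[]
for x in seq:
    bot.servo_line(*pose2(*x),speed=60);s=bot.read_state();print(x,s["ft_force"].round(1),round(s["grip_width"],2))
    b=shot(bot,"top","t16");ims.append(b[1]["image"][230:340,280:400])
print(b[0]["clock"])
cv2.imwrite("pics/c16.png",cv2.convertScaleAbs(cv2.resize(np.hstack(ims),None,fx=2.2,fy=2.2,interpolation=cv2.INTER_CUBIC),alpha=1.6))
```

```text
(3, 36, 80) [ 0.7  0.  -6.2] 9.12
(3, 39, 85) [-0.9  0.2 -4.7] 8.87
(3, 41, 90) [ 1.   0.1 -5.5] 8.94
42.6
```

View pics/c16.png

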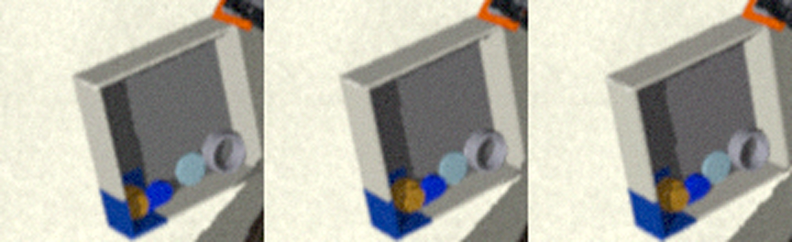

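The collar and disc have slid out along the -y wall; left to right the order is eyepiece, teardrop, disc, collar. Next I'll pass through near-flat so nothing moves, then slope mainly towards -x with a little +y. That should take the disc and collar into a second row above the eyepiece and teardrop.

Run:
```python
from h import *
from rig import bot
seq=[(3,20,80),(3,0,70),(9,-14,66),(12,-21,66),(13,-25,66)]
for x in seq: assert bot.ik(*pose2(*x)) is not None,x
ims=[]
for x in seq:
    p,q=pose2(*x);dist=np.linalg.norm(p-bot.read_state()["ee_pos"])
    bot.servo_line(p,q,speed=max(dist/.6,5));s=bot.read_state()
    b=shot(bot,"top","t17");ims.append(b[1]["image"][230:345,285:405])
print(b[0]["clock"],s["ft_force"].round(1),s["grip_width"])
cv2.imwrite("pics/c17.png",cv2.convertScaleAbs(cv2.resize(np.vstack([np.hstack(ims[:3]),np.hstack(ims[3:]+[ims[0]*0])]),None,fx=2.2,fy=2.2,interpolation=cv2.INTER_CUBIC),alpha=1.6))
```

```text
46.5333 [ 0.1 -0.6 -4.7] 8.974975084549387
```

View pics/c17.png

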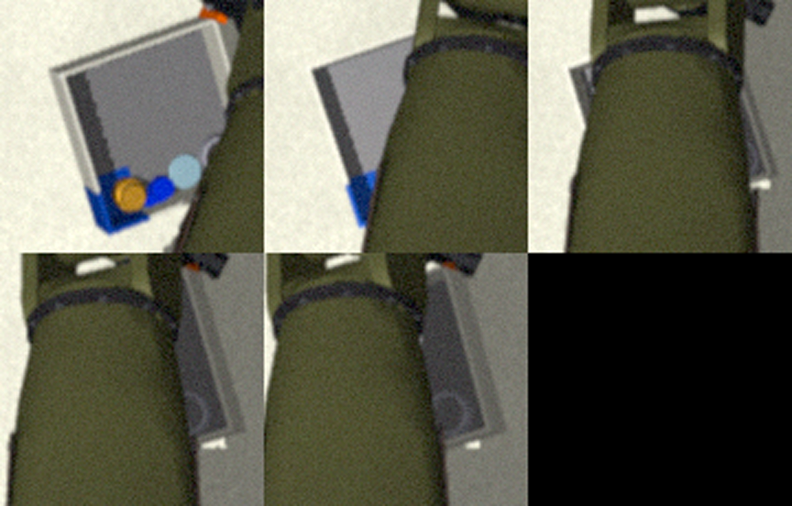

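The collar hasn't moved yet: still at (447,412), lower right. It's evidently the sticky one. I'll increase the slope towards 37°.

Run:
```python
from h import *
from rig import bot
seq=[(16,-30,72),(18,-34,76)]
for x in seq: assert bot.ik(*pose2(*x)) is not None,x
ims=[];im2=[]
for x in seq:
    p,q=pose2(*x);dist=np.linalg.norm(p-bot.read_state()["ee_pos"])
    bot.servo_line(p,q,speed=max(dist/.5,5));s=bot.read_state()
    b=shot(bot,"top","t18");ims.append(b[1]["image"][230:345,285:405])
a=shot(bot,"scene","s18");ims.append(a[1]["image"][130:245,260:380])
print(b[0]["clock"],s["ft_force"].round(1),s["grip_width"])
cv2.imwrite("pics/c18.png",cv2.convertScaleAbs(cv2.resize(np.hstack(ims),None,fx=2.2,fy=2.2,interpolation=cv2.INTER_CUBIC),alpha=1.6))
```

```text
47.925 [ 0.9 -0.7 -4.6] 9.364039009045563
```

View pics/c18.png

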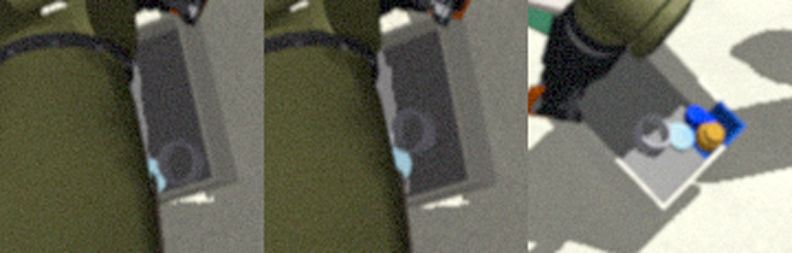

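```bash
cat >> h.py <<'E'
Ry=np.array([[np.cos(TH),-np.sin(TH),0],[np.sin(TH),np.cos(TH),0],[0,0,1]])
def totept(s,c,uv,z):
    # tote pose from tool pose, rigid grasp; returns tote-frame point at height z
    A=rot(s["tool_rot"])@R0.T@Ry            # tote axes in world
    hp=np.array([143/2**.5,143/2**.5,45.]); hp-=np.array([1,1,0])*7/2**.5*0.5
    o=s["ee_pos"]-A@hp
    e,dd=ray(s,c,uv);e2=A.T@(e-o);d2=A.T@dd
    return e2+d2*(z-e2[2])/d2[2]
E
python3 - <<'E'
from h import *
s,c=pickle.load(open("s18.pkl","rb"));im=c["image"]
cv2.imwrite("pics/s18z.png",cv2.convertScaleAbs(cv2.resize(im[160:230,290:380],None,fx=8,fy=8,interpolation=cv2.INTER_CUBIC),alpha=1.6))
f=lambda u,v:(260+(u-528)/2.2,130+v/2.2)
for n,u,v,z in(("C",652,132,23),("D",681,135,10),("E",712,130,29),("T",697,116,19),("blue rim",742,127,45),("corner-x+y rim",663,207,45)):print(n,totept(s,c,f(u,v),z).round(0))
E
```

```text
C [-13.   9.  23.]
D [-40. -29.  10.]
E [-62. -53.  29.]
T [-37. -59.  19.]
blue rim [-84. -76.  45.]
corner-x+y rim [-83.  87.  45.]
```

View pics/s18z.png

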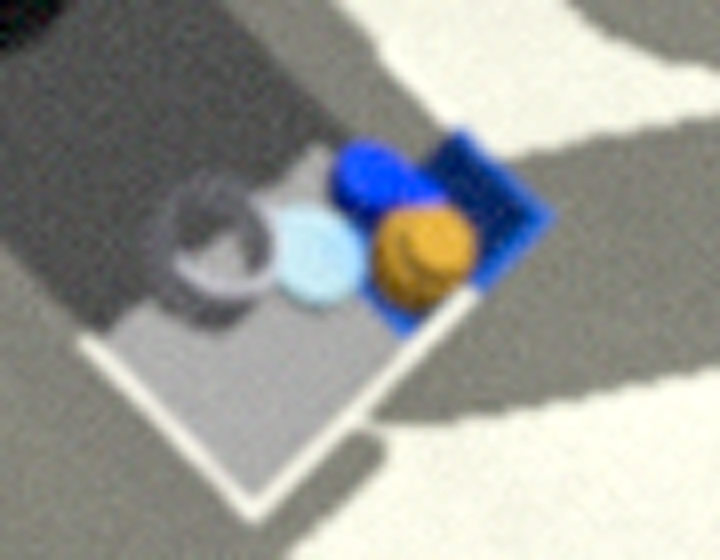

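The scene view now shows the eyepiece, teardrop and disc packed in the corner with the collar touching the disc, at tote (-13,9). I'll hold this slope a moment to let the disc and collar shift, then look again.

Run:
```python
from h import *
from rig import bot
ims=[]
bot.dwell(.4)
a=shot(bot,"scene","s19");ims.append(a[1]["image"][150:240,270:380])
p,q=pose2(16,-37,76);assert bot.ik(p,q) is not None
dist=np.linalg.norm(p-bot.read_state()["ee_pos"]);bot.servo_line(p,q,speed=max(dist/.5,5));bot.dwell(.2)
a=shot(bot,"scene","s20");ims.append(a[1]["image"][150:240,270:380]);print(a[0]["clock"])
cv2.imwrite("pics/c20.png",cv2.convertScaleAbs(cv2.resize(np.hstack(ims),None,fx=3.6,fy=3.6,interpolation=cv2.INTER_CUBIC),alpha=1.6))
```

```text
49.325
```

View pics/c20.png

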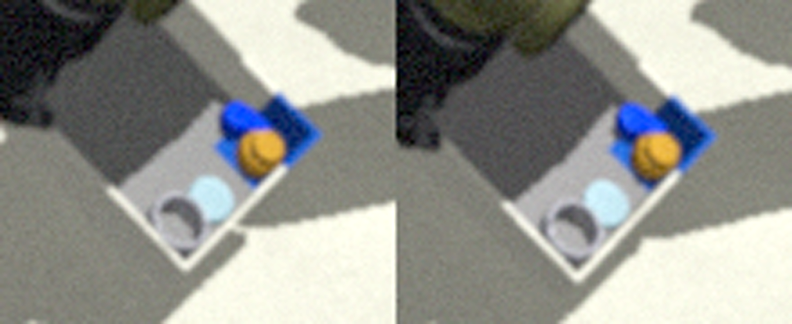

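Here the collar and disc have run on along the -x wall, to about (178,222) and (210,200). I'll swing back through the corner slope to -y with a little +x. The disc should drop into the notch first and the collar pass to its teardrop side.

Run:
```python
from h import *
from rig import bot
seq=[(13,-14,60),(13,10,45),(15,25,50),(16.5,31,56),(16.5,34,58)]
for x in seq: assert bot.ik(*pose2(*x)) is not None,x
ims=[]
for x in seq:
    p,q=pose2(*x);dist=np.linalg.norm(p-bot.read_state()["ee_pos"])
    bot.servo_line(p,q,speed=max(dist/.45,5));s=bot.read_state()
    b=shot(bot,"top","t21");ims.append(b[1]["image"][235:345,285:395])
print(b[0]["clock"],s["ft_force"].round(1),s["grip_width"])
cv2.imwrite("pics/c21.png",cv2.convertScaleAbs(cv2.resize(np.hstack(ims[2:]),None,fx=2.4,fy=2.4,interpolation=cv2.INTER_CUBIC),alpha=1.6))
```

```text
52.5417 [-0.6  0.4 -4.8] 9.347437085957095
```

View pics/c21.png

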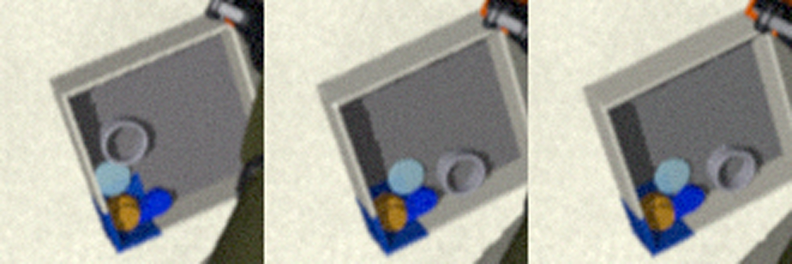

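That worked. The disc at (672,175) now sits in the notch over the eyepiece (658,212) and teardrop (690,200), and the collar at (735,168) is free beside them. I'll return to the corner slope, biased towards -x so the collar closes up.

Run:
```python
from h import *
from rig import bot
seq=[(24,10,25),(30,-5,12),(33,-13,8)]
for x in seq: assert bot.ik(*pose2(*x)) is not None,x
ims=[]
for x in seq:
    p,q=pose2(*x);dist=np.linalg.norm(p-bot.read_state()["ee_pos"])
    bot.servo_line(p,q,speed=max(dist/.5,5));s=bot.read_state()
    b=shot(bot,"scene","s22");ims.append(b[1]["image"][150:245,265:365])
t=shot(bot,"top","t22");print(b[0]["clock"],s["ft_force"].round(1),s["grip_width"])
ims.append(t[1]["image"][250:345,285:385])
cv2.imwrite("pics/c22.png",cv2.convertScaleAbs(cv2.resize(np.vstack([np.hstack(ims[:2]),np.hstack(ims[2:])]),None,fx=3.1,fy=3.1,interpolation=cv2.INTER_CUBIC),alpha=1.6))
```

```text
54.875 [-0.2 -0.8 -5.4] 9.378557565858985
```

View pics/c22.png

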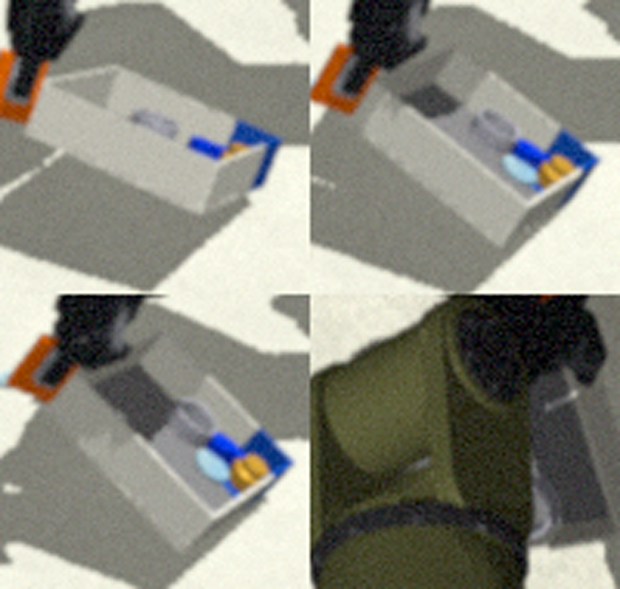

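Run:
```python
from h import *
s,c=pickle.load(open("s22.pkl","rb"))
f=lambda u,v:(265+u/3.1,150+(v-294.5)/3.1)
for n,u,v,z in(("C",193,421,23),("D",213,464,10),("E",248,467,29),("T",224,447,19),("blue rim",292,463,45)):print(n,totept(s,c,f(u,v),z).round(0))
cv2.imwrite("pics/s22z.png",cv2.convertScaleAbs(cv2.resize(c["image"][175:225,310:365],None,fx=10,fy=10,interpolation=cv2.INTER_CUBIC),alpha=1.6))
```

```text
C [  0. -41.  23.]
D [-39. -36.  10.]
E [-63. -43.  29.]
T [-34. -56.  19.]
blue rim [-85. -77.  45.]
```

View pics/s22z.png

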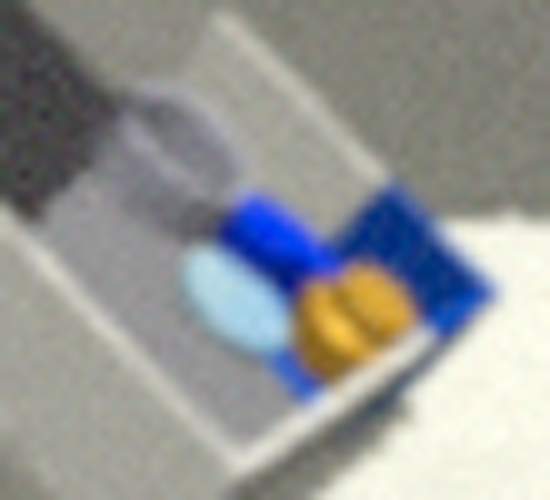

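The collar is touching the teardrop and disc, about 85 mm from the corner; the disc still blocks it. One more -x bias, keeping some -y, should move the disc to the -x wall and let the collar close in.

Run:
```python
from h import *
from rig import bot
seq=[(32,-19,10),(31.5,-24,14)]
for x in seq: assert bot.ik(*pose2(*x)) is not None,x
for x in seq:
    p,q=pose2(*x);dist=np.linalg.norm(p-bot.read_state()["ee_pos"])
    bot.servo_line(p,q,speed=max(dist/.45,5));s=bot.read_state()
bot.dwell(.2)
a=shot(bot,"scene","s23");print(a[0]["clock"],s["ft_force"].round(1),s["grip_width"])
cv2.imwrite("pics/c23.png",cv2.convertScaleAbs(cv2.resize(a[1]["image"][165:235,290:370],None,fx=7,fy=7,interpolation=cv2.INTER_CUBIC),alpha=1.6))
```

```text
56.3583 [ 0.4  0.2 -4.8] 8.85100641898496
```

View pics/c23.png

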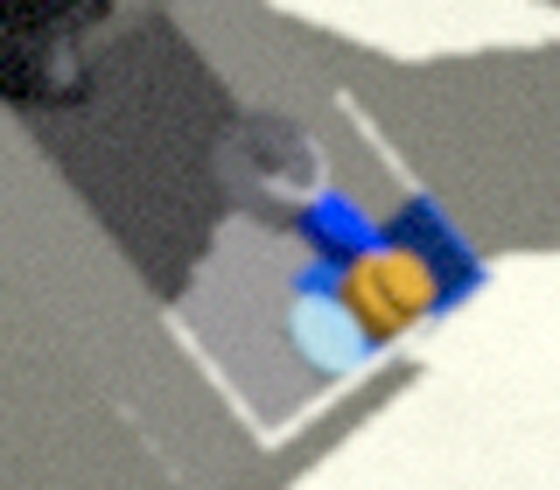

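The disc is now on the -x wall above the eyepiece, with the collar against the teardrop, so the cluster is compact. More shuffling is a gamble with the time left. I'll level the roll, set the corner on the bench at about 33°, and check.

Run:
```python
from h import *
from rig import bot
seq=[(33,-12,6),(35,0,4),(33,0,3)]
for x in seq: assert bot.ik(*pose2(*x)) is not None,x
for x in seq:
    p,q=pose2(*x);dist=np.linalg.norm(p-bot.read_state()["ee_pos"])
    bot.servo_line(p,q,speed=max(dist/.5,5));s=bot.read_state()
bot.dwell(.1);print(bot.read_state()["ft_force"].round(1))
h=bot.servo_line(pose2(33,0,-5)[0],q,speed=10,until_force=1.5);s=bot.read_state();print(h,s["ee_pos"]-pose2(33)[0],s["ft_force"].round(1),s["clock"])
bot.dwell(.2)
a=shot(bot,"scene","s24");b=shot(bot,"top","t24");w=shot(bot,"wrist","w24");print(w[0]["clock"],w[0]["ft_force"].round(1),w[0]["grip_width"])
A=cv2.resize(a[1]["image"][165:235,290:370],None,fx=4.8,fy=4.8,interpolation=cv2.INTER_CUBIC)
B=cv2.resize(b[1]["image"][270:340,300:380],None,fx=4.8,fy=4.8,interpolation=cv2.INTER_CUBIC)
cv2.imwrite("pics/c24.png",cv2.convertScaleAbs(np.hstack([A,B]),alpha=1.6))
mapview(("s24","t24"),33,"map24")
```

```text
[ 0.1 -0.4 -5.4]
True [-0.22792801 -0.0025425   0.10767352] [ 1.5 -0.2 -2.3] 58.8833
59.1833 [ 1.5 -0.5 -1.5] 9.462044958778517
```

View pics/c24.png

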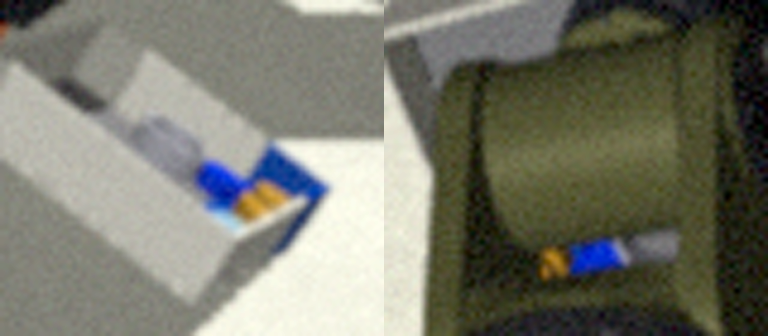

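View pics/map24.png

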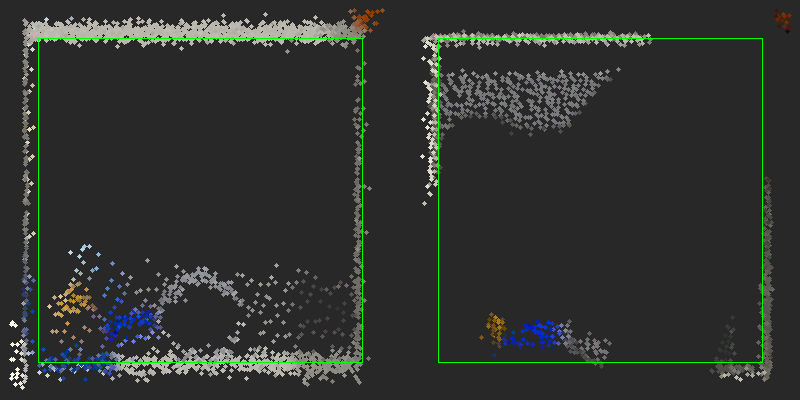

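Final state: the eyepiece is in the corner, with the disc beside it on the -x wall, the teardrop beside it on the -y wall and the collar touching the teardrop. The blue corner rests on the bench and the handle is held firmly. Handing in.

Run:
```python
from rig import bot
s=bot.read_state();print(s["clock"],s["grip_width"],s["ft_force"].round(1));bot.finish_job()
```

```text
59.2333 8.814959066358345 [ 2. -1. -2.]
the job is handed in; nothing more can be done
```

I handed the job in at 59.2 s with all four parts in the tote, but the collar's centre is about 86 mm from the blue corner. The gripper still holds the handle, the tote is tilted about 33° and its blue corner rests on the bench.

**Loading:** I put the teardrop, collar and eyepiece in one at a time, stopping each when it touched the tote floor. The teardrop was lowered until contact before I let go.

**Tipping:** On the first tilt (31°, then 36.5°) the disc wedged between the eyepiece and the collar, which left the collar about 88 mm from the corner. I then rolled the tote several times while holding it by the handle, to reshuffle the parts. Those rolls departed from a plain tilt towards the blue corner, and some took the slope to around 40°. At the end I returned to the plain corner tilt.

**Last checks (scene and top cameras, with depth):**
- **Eyepiece:** right in the corner.
- **Disc:** beside the eyepiece on the -x wall.
- **Teardrop:** beside the eyepiece on the -y wall.
- **Collar:** touching the teardrop on the -y wall, hardly closer than after the first tilt. It's the weakest point of the result; I couldn't get it closer in the time left.
- **Forces:** the wrist force stayed within about 7 N in my readings, and the grip on the handle held throughout.

I didn't touch the press, its button or the other bench items. I took no before-and-after pair of pictures to confirm the parts were still; I judged that from a short pause with steady force readings.

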